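Feed thread reels from a drum, press their labels and tray them

TASK

Turn the feeder's crank slowly so that the thread reels drop out one at a time, taking each reel out of the catch tray before you let the next one down, and lay every reel in its own groove of the label press. Then pull the press's sprung lever bar all the way down, keep it down for about a second and ease it slowly back up until it stands fully open again, never letting it fly back. Finally lay all the reels on the floor of the loose wooden tray, leaving the other things on the bench as they are.

Things in the scene. Friction and masses are not known exactly. Their poses are not given: they have to be found in the camera images.
- reel1_centre (a point): Centre of a thread reel (up to three, alike; absent ones read None): straight eight-sided wooden reel of grey linen thread with a white paper label band; 80 mm long along its own x, 36 mm across flats over its whole length, 80 g, firm to grip. Lying on a flat its side faces stand upright and its centre is 18 mm up. It starts inside the feeder's drum.
- reel2_centre (a point): Centre of another reel, the same as reel1.
- reel3_centre (a point): Centre of another reel, the same as reel1.
- feeder: Fixed rotary feeder of plywood with a clear plastic hood; origin on the bench under the middle of the drum. The drum's axis runs along the feeder's y at z = 150 mm; hood and cheeks (x -80 to 80 mm, y -54 to 54 mm, top at z = 229 mm) enclose it except for the opening on the -x side, where the reels come out onto two steel rails that lead down to the catch tray.
- drum_mid (a point): Centre of the drum, on its axis. The drum has six pockets 60 degrees apart; three of them, in the upper half, hold one reel each or are empty. A pocket's reel lies along the axis and rolls out of the opening once the pocket's leading wall has sunk about 15 to 35 degrees below level.
- drum (a joint): Drum angle (rad), 0 at the start, range 0 to 4.1; growing values carry the drum's top towards the opening (feeder's -x). A reel in the first pocket drops at about 0.5 to 0.9, the second at 1.3 to 1.8, the third at 2.6 to 3.0; pockets may be empty. It stays where it is left; turning takes 3 to 10 N at the crank. Over 3 rad/s is too fast.
- catch_floor (a point): Middle of the plywood catch tray's floor (z 6 mm), which reaches 35 mm each way along the feeder's x and 46 mm along y. Front wall 30 mm and side walls 26 mm above the floor; the rails rise at 39 degrees behind it. Front wall and rails have a 48 mm gap in the middle for fingers either side of the reel's middle. Dropped reels lie roughly along y, anywhere along x.
- crank_grip (a point): Point to hold on the drum's crank pin, a dark wooden round bar 16 mm thick along the feeder's y, 70 mm from the drum's axis; 20 mm from its free end, 76 mm out from the cheek (feeder y = -130 mm). At drum angle q: x = -70 cos(190 deg - q), z = 150 + 70 sin(190 deg - q) mm in the feeder's frame: from behind up over the top to the front. Hold it from above, fingers either side along x.
- press: Fixed grey label press; origin on the bench under the middle of the bed. The bed has three flat-bottomed grooves along the press's x. A seated reel lies along x with its centre at x = 0, z = 48 mm. Low wooden ribs between the grooves and at their ends (x = +-45 mm) rise 8 mm above the groove floor; a reel has about 2 mm of play sideways and 5 mm endways.
- groove1 (a point): Middle of the floor of the first groove (press x = 0, y = -66 mm, z = 30 mm).
- groove2 (a point): Middle of the floor of the second groove (y = 0).
- groove3 (a point): Middle of the floor of the third groove (y = 66 mm).
- jaw (a joint): Angle of the press's jaw and lever bar (rad): 0 fully open (95 degrees up, leaning slightly back; rests there), 1.658 fully down on the reels. It is sprung open (about 2 N at the bar at first, 10 N when down) and flies back if let go. Fully down means past 1.56, fully open below 0.12; opening faster than 2 rad/s counts as flying back.
- jaw_hinge (a point): Middle of the jaw's hinge line, which runs along the press's y at press x = 115 mm, z = 75.5 mm. The bar's centre turns about it on an arc of 210 mm radius.
- bar (a point): Middle of the lever bar at the jaw's end: black rubber round bar, 16 mm thick, 130 mm long, along the press's y, on two rods 120 mm apart. With e = 1.658 - q it is at x = 115 - 210 cos(e) + 12 sin(e), z = 75.5 + 210 sin(e) + 12 cos(e) mm in the press's frame: from x 145, z 284 (open) to x -95, z 87 (down). Hold it from above, fingers either side along x; the jaw plate is 47 mm away.
- tray: Loose shallow wooden tray, 0.5 kg, outside 224 x 106 mm (its own x and y), walls 6 mm thick and 18 mm high, floor 6 mm thick; origin at the middle of its underside. Room for three reels side by side, lying along its y about 62 mm apart, their centres at z = 24 mm.
- cone: Bystander: upright cone of thread, 112 mm wide, 152 mm high; origin under its middle.
- book: Bystander: closed book, 120 x 180 x 28 mm; origin under its middle.
- folder: Bystander: white bone folder, 160 x 22 x 5 mm; origin under its middle.
- ruler: Bystander: steel ruler, 300 x 30 x 4 mm; origin under its middle.
- scissors: Bystander: scissors about 175 mm long, lying flat; origin at the pivot.
- jar: Bystander: terracotta jar of brushes, 72 mm wide, 230 mm high; origin under its middle.
Not all that is in view belongs to the job. Of the things like the tray, leave any that is turquoise; of the rest the larger one is meant.

How it is judged:
By the outcome, as a careful person would: the job done as asked, in the order asked, and still so for the second after the job is handed in, with the robot touching nothing.
Of reel1, reel2, reel3 only 2 to 3 are there at a start; the rules pass over those that are not, and their reading is None.
At some moment in a run one of reel1, reel2, reel3, tray may be knocked a few centimetres aside while the robot is not near it.
It also fails if it takes over 210 s, if anything falls off the work surface, if the arm or the gripper's body presses on something with over 40 N, if the wrist force passes 120 N, or if a joint passes its speed limit or range.

ROBOT

A 6-joint arm with a two-finger parallel gripper is mounted at the origin on the work surface. World frame = base frame: x ahead of the robot, y to its left, z up, the work surface at z = 0. Lengths are in m, angles in rad, forces in N, time in s.
With the tool pointing down it reaches from about 0.25 to 0.725 m from the base axis. Payload 4 kg.
Tool frame: the origin (TCP) lies between the finger pads; the fingertips stand 22 mm ahead of it and the grasp point (between the pads) lies 3 mm ahead of it; z points along the fingers, y is the direction in which the jaws open and shut (so a half turn about z gives the same grasp; the last joint's range is limited). The gripper opens to 85 mm and grips with 20 to 120 N. Pads are 22 mm wide; open, the fingers measure 114 mm over their backs; the gripper's body (76 mm by 85 mm) begins 54 mm behind the grasp point. The pads swing forward as they close: fully open they stand 13 mm farther back than shut.
Start: joints at [1.348, 0.241, 0.005, 1.335, 0, 1.571], TCP at [0.11, 0.488, 0.253] pointing down, gripper open.
Joint ranges: [-2.72, 2.72], [-1.05, 1.87], [-1.09, 1.28], [-1.99, 2.15], [-1.42, 1.44], [-3.14, 3.14]. Speed limits (rad/s): [2.79, 2.79, 3.14, 3.14, 3.14, 3.14].

INTERFACE

Orientations are given as a 3x3 rotation matrix whose columns are the frame's x, y, z axes.
In Python, from rig import r gives the robot as it stands.
- The arm moves only by the tool move_arm, never from a script. Its argument "rows" is a list that holds one entry, the list of rows, each a list of 7 numbers: the shift along the world's x, y, z in mm, then the turn, a rotation vector about the world's x, y, z in degrees, then the gripper command: -1 is fully open, 1 is shut, values between are in proportion. A call has 1 to 10 rows; each row is the pose to reach, as a shift and turn from the pose commanded when the call began; what a row does not reach only later rows make up. A row lasts 1/10 s, in which the tool goes at most 50 mm and 8.59 degrees, less where a joint would pass 70% of its speed; a pose out of reach is approached as far as the arm can. A call with a gripper value outside its range is refused whole. The fingers move at their own pace and stop on an object; "newtons" is the grip in N (left out, the last holds). Time passes only in rows, so rows that repeat a pose let the fingers close. It gives the time, the measured TCP pose, the force and the opening at its end, in the units of the state.
- r.get_state(): the state, without advancing time (a new reading comes with each control period).
- r.read_camera(name): name is "scene" or "side" or "wrist"; returns a dict with "frame" (400x640x3 uint8, blue, green, red), "range_z" (400x640 float32, m along the optical axis (not along the pixel's ray), 0 where there is no reading), "fx", "fy", "cx", "cy" (pixels), "extrinsics" (4x4, takes a point from world to camera coordinates). Camera axes: x right, y down, z forward; pixel columns grow to the right and rows downward; lengths in m; the calibration is good to about 2 mm. A picture is of the moment at which its call begins.
- r.hand_in(): hands the job in, once; it reports no verdict.
Trained networks look in a picture, given as the dict that the camera call returned (one of the last four; its "shot" number tells which), for a name from the list of things; names that differ only in an ending like _2 or _b are one class to them, and where a whole thing is asked for, a point or a joint stands for the part that bears it (a point fixed in the world has none). Each returns a list of dicts, best first, with "score" (0 to 1); they miss things now and then, are a little off and sometimes report something else, mostly with a low value. They report only what shows in the picture. A call takes as long as a camera call. They do not tell look-alikes from the thing itself.
- r.silhouettes(picture, name): "pixels" (400x640 bool, what is visible of it) and "extent" ([left, top, width, height] in pixels, round what is visible of it).
The state is a dict: "clock": time; "qpos": joint angles; "dq": joint speeds; "tau": joint torques, N m; "position": TCP position; "tcp_rot": TCP orientation; "ft_force": force on the tool from outside, world axes, zero at the start; "moment": the same for the moment, N m; "grip_width": finger opening in m.
Only numpy, scipy, OpenCV 4.12 (cv2) and the standard library are available. Lean on these libraries where they do the work, as an engineer would, in place of code of your own. Each camera call takes 0.05 s, during which the arm holds its last target. There are 200 camera calls.

## Working session

There is one attempt and no reset: what is moved stays moved. The work goes in short steps, Python scripts to look and compute and a tool call to move; the robot and the scene stay as the last step left them, time stands still between calls to the robot, and variables do not carry over. Pictures are saved under pics/ and viewed, about 12 in all and at most 16, crops included, and the job is handed in when it is done.

Besides the shell and the picture viewer there is one more tool, called after "Emit:" as name(argument=value, ...), one argument or row to a line, values as JSON. move_arm: Moves the arm, as the interface text tells. Its arguments: {"type":"object","properties":{"rows":{"type":"array"},"newtons":{"type":"number"}},"required":["rows"]}

```bash
ls; mkdir -p pics; cat > h.py <<'E'
import numpy as np, cv2
from rig import r
def cloud(p):
    z=p["range_z"]; v,u=np.mgrid[0:400,0:640]
    c=np.stack([(u-p["cx"])/p["fx"]*z,(v-p["cy"])/p["fy"]*z,z],-1)
    E=np.array(p["extrinsics"]); w=(c-E[:3,3])@E[:3,:3]
    w[z==0]=np.nan
    return w
def proj(p,X):
    E=np.array(p["extrinsics"]); c=E[:3,:3]@np.asarray(X,float)+E[:3,3]
    return p["fx"]*c[0]/c[2]+p["cx"],p["fy"]*c[1]/c[2]+p["cy"]
E
python3 - <<'E'
from h import *
s=r.get_state(); print(s["clock"],s["position"],s["ft_force"])
for n in ["scene","side"]:
    p=r.read_camera(n); cv2.imwrite(f"pics/{n}0.png",p["frame"]); np.savez(f"{n}0.npz",**{k:v for k,v in p.items() if k!="shot"})
    w=cloud(p)
    for k in ["reel1_centre","feeder","drum","press","jaw","tray","cone","book","folder","ruler","scissors","jar"]:
        for d in r.silhouettes(p,k)[:3]:
            q=w[d["pixels"]]; q=q[~np.isnan(q[:,0])]
            print(n,k,round(d["score"],2),d["extent"], np.round(np.median(q,0),3) if len(q) else None, np.round(np.percentile(q,[2,98],axis=0),3).tolist() if len(q) else None)
E
```

```text
pics
0.0 [0.11035107 0.48706476 0.25241559] [ 0.76049654  0.42611614 -0.48388156]
scene feeder 0.89 [325.6, 131.8, 86.3, 78.9] [0.53  0.253 0.144] [[0.325, 0.19, 0.004], [0.603, 0.359, 0.226]]
scene drum 0.72 [369.5, 169.7, 17.6, 29.5] [0.577 0.205 0.145] [[0.52, 0.139, 0.063], [0.591, 0.238, 0.157]]
scene press 0.67 [208.0, 250.2, 108.3, 112.7] [ 0.567 -0.299  0.039] [[0.405, -0.39, 0.01], [0.61, -0.165, 0.291]]
scene jaw 0.9 [248.9, 247.7, 62.4, 85.6] [ 0.594 -0.283  0.202] [[0.515, -0.37, 0.03], [0.612, -0.177, 0.292]]
scene jaw 0.65 [367.9, 166.7, 19.8, 34.5] [0.576 0.207 0.145] [[0.513, 0.139, 0.135], [0.591, 0.235, 0.158]]
scene tray 0.91 [289.2, 217.6, 77.3, 61.7] [ 0.532 -0.011  0.007] [[0.415, -0.074, 0.001], [0.636, 0.048, 0.02]]
scene tray 0.62 [136.2, 269.3, 50.7, 52.3] [ 0.236 -0.426  0.005] [[0.153, -0.472, 0.001], [0.318, -0.379, 0.015]]
scene tray 0.58 [409.6, 138.3, 38.0, 40.6] [0.583 0.567 0.008] [[0.527, 0.439, 0.002], [0.643, 0.646, 0.02]]
scene cone 0.61 [365.7, 260.3, 45.1, 57.8] [ 0.778 -0.07   0.106] [[0.73, -0.094, 0.006], [0.821, -0.015, 0.154]]
scene book 0
[... 2432 characters left out ...]
, -0.0], [0.689, -0.473, 0.012]]
side book 0.76 [379.2, 234.6, 53.8, 48.0] [ 0.725 -0.315  0.03 ] [[0.618, -0.369, 0.002], [0.78, -0.2, 0.079]]
side folder 0.7 [264.4, 206.2, 37.7, 17.1] [0.415 0.134 0.008] [[0.348, 0.118, 0.001], [0.496, 0.147, 0.015]]
side ruler 0.57 [362.2, 300.9, 76.3, 49.0] [ 0.544 -0.5    0.006] [[0.406, -0.526, -0.0], [0.689, -0.474, 0.012]]
side ruler 0.2 [358.7, 200.6, 39.3, 70.8] [ 0.579 -0.283  0.203] [[0.564, -0.37, 0.079], [0.609, -0.183, 0.294]]
side jar 0.66 [338.6, 135.3, 20.4, 54.6] [0.735 0.175 0.1  ] [[0.69, 0.136, 0.002], [0.843, 0.35, 0.225]]
side jar 0.43 [364.5, 303.8, 73.7, 43.4] [ 0.538 -0.501  0.006] [[0.405, -0.527, -0.001], [0.688, -0.475, 0.012]]
```

```bash
python3 - <<'E'
import cv2
a=cv2.imread("pics/scene0.png")[100:400,120:480]; cv2.imwrite("pics/s1.png",cv2.resize(a,(720,600),interpolation=cv2.INTER_CUBIC))
a=cv2.imread("pics/side0.png")[100:370,210:450]; cv2.imwrite("pics/d1.png",cv2.resize(a,(533,600),interpolation=cv2.INTER_CUBIC))
E
```

```text
(no output)
```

View pics/s1.png

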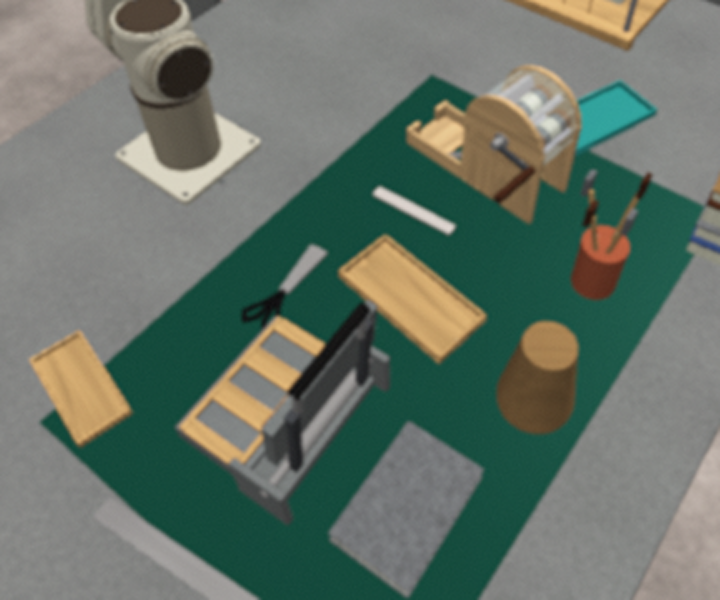

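View pics/d1.png

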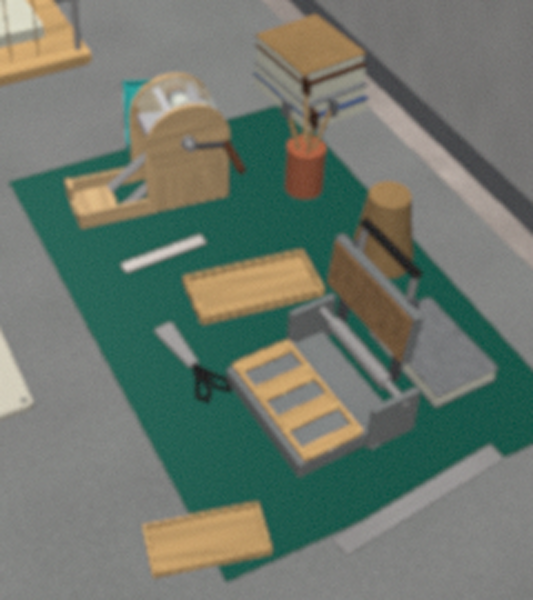

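The scene crop shows the feeder at about (525,145), the press at (290,410), the plain large tray at (410,295), and a smaller plain decoy tray at (80,385). The turquoise tray sits behind the feeder, and the side view agrees. Next I fit their poses.

```bash
cat > fit.py <<'E'
from h import *
def load(n): return dict(np.load(f"{n}0.npz",allow_pickle=True))
P={n:load(n) for n in ("scene","side")}
W={n:cloud(P[n]).reshape(-1,3) for n in P}
def sel(w,lo,hi): 
    with np.errstate(invalid='ignore'): return w[((w>lo)&(w<hi)).all(1)]
def rect(q):
    (c,s,a)=cv2.minAreaRect((q[:,:2]*1000).astype(np.float32)); return np.round(c,1),np.round(s,1),round(a,1),len(q)
def line(q):
    c=q.mean(0); d=np.linalg.svd(q-c)[2][0]; t=(q-c)@d; return np.round(c*1000,1),np.round(d,3),np.round([t.min()*1e3,t.max()*1e3],1),len(q)
for n,w in W.items():
    print(n,"tray",rect(sel(w,[.39,-.1,.010],[.66,.07,.026])), "tray median floor", np.median(sel(w,[.5,-.03,-.01],[.56,.01,.03])[:,2]))
    print(n,"bedtop",rect(sel(w,[.38,-.42,.034],[.55,-.14,.043])))
    print(n,"bedall",rect(sel(w,[.38,-.42,.02],[.62,-.14,.043])))
    print(n,"bar",line(sel(w,[.5,-.4,.272],[.7,-.15,.31])))
    q=sel(w,[.40,.10,.07],[.62,.40,.24]); print(n,"feeder hi",rect(q))
    q=sel(w,[.50,.12,.09],[.62,.20,.20]); print(n,"pin",line(q), np.round(np.percentile(q,[5,50,95],axis=0),3).tolist())
    q=sel(w,[.28,.15,.025],[.43,.38,.045]); print(n,"catch walls",rect(q))
    # cheek plane facing -y
    q=sel(w,[.40,.17,.03],[.60,.26,.21]); 
    best=None; rng=np.random.default_rng(0)
    for _ in range(300):
        s=q[rng.choice(len(q),2)]; d=s[1,:2]-s[0,:2]
        if np.linalg.norm(d)<.04: continue
        nn=np.array([-d[1],d[0]])/np.linalg.norm(d); e=abs((q[:,:2]-s[0,:2])@nn)<.003
        if best is None or e.sum()>best.sum(): best=e
    print(n,"cheek",line(np.c_[q[best][:,:2],0*q[best][:,0]]), np.round(q[best].min(0),3),np.round(q[best].max(0),3))
E
python3 fit.py
```

```text
scene tray (array([525. , -11.6]), array([108.2, 225.7]), 82.0, 517) tray median floor 0.006072936406564318
scene bedtop (array([ 457.6, -288. ]), array([131.2, 241.8]), 13.1, 1332)
scene bedall (array([ 498.9, -279. ]), array([206.3, 231.1]), 3.6, 2829)
scene bar (array([ 605.9, -274.6,  289.3]), array([ 0.058, -0.998, -0.008]), array([-69.9,  60.8]), 432)
scene feeder hi (array([519.9, 250.5]), array([205.4, 160.6]), 81.0, 2631)
scene pin (array([581. , 166.7, 142.8]), array([0.136, 0.99 , 0.042]), array([-29.5,  33.5]), 93) [[0.573, 0.139, 0.136], [0.582, 0.167, 0.144], [0.588, 0.198, 0.147]]
scene catch walls (array([375.8, 311.7]), array([114.7, 120.5]), 83.7, 169)
scene cheek (array([517.1, 242.5,   0. ]), array([ 0.993, -0.115,  0.   ]), array([-117.4,   82. ]), 1266) [0.401 0.231 0.03 ] [0.599 0.257 0.21 ]
side tray (array([525.1, -14.6]), array([261.1, 156. ]), 4.1, 673) tray median floor 0.008320369732382947
side bedtop (array([ 469.4, -277.2]), array([232.7, 158.5]), 89.6, 1066)
side bedall (array([ 498.6, -279.7]), array([206.1, 237.2]), 3.9, 2379)
side bar (array([ 602.4, -275.9,  289.6]), array([ 0.063, -0.998, -0.011]), array([-69.4,  63.2]), 188)
side feeder hi (array([521.6, 251.2]), array([215.9, 163. ]), 82.8, 1797)
side pin (array([578.9, 161.9, 145.8]), array([0.086, 0.994, 0.063]), array([-26.3,  32.1]), 48) [[0.572, 0.137, 0.136], [0.579, 0.159, 0.146], [0.588, 0.192, 0.153]]
side catch walls (array([374.3, 313. ]), array([120.9, 119.7]), 85.6, 210)
side cheek (array([513.2, 242.9,   0. ]), array([-0.994,  0.113, -0.   ]), array([-87.1, 112.8]), 624) [0.401 0.231 0.03 ] [0.6   0.257 0.21 ]
```

```bash
python3 - <<'E'
from h import *
s=r.get_state(); print(np.round(s["tcp_rot"],3).tolist())
p=r.read_camera("wrist"); E=np.array(p["extrinsics"]); R=np.array(s["tcp_rot"]); c=-E[:3,:3].T@E[:3,3]
print("cam in tool",np.round(R.T@(c-s["position"]),3),"axes",np.round(R.T@E[:3,:3].T,2).tolist(),p["fx"],p["cx"],p["cy"])
for n in ("scene","side"):
    E=np.load(f"{n}0.npz")["extrinsics"]; print(n,np.round(-E[:3,:3].T@E[:3,3],2))
E
```

```text
[[-0.975, 0.221, 0.0], [0.221, 0.975, -0.0], [-0.0, -0.0, -1.0]]
cam in tool [ 0.083 -0.001 -0.121] axes [[-0.0, -0.95, -0.32], [1.0, -0.0, -0.0], [0.0, -0.32, 0.95]] 283.49626782944046 320.6494680254287 202.28425768351065
scene [ 0.92 -0.56  1.02]
side [-0.14 -1.19  1.36]
```

Emit:
move_arm(
  rows=[
    [[0,0,45,0,0,8,-1],[0,0,90,0,0,16,-1],[33,-23,90,0,0,24,-1],[66,-46,90,0,0,32,-1],[99,-69,90,0,0,40,-1],[132,-92,90,0,0,48,-1],[165,-115,90,0,0,56,-1],[198,-138,90,0,0,64,-1],[231,-161,90,0,0,72,-1],[264,-184,90,0,0,80,-1]],
  ],
)

```text
clock: 2.35
position: [0.3725, 0.305, 0.3435]
tcp_rot: [[-0.4, -0.916, 0.0], [-0.916, 0.4, 0.0], [-0.0, -0.0, -1.0]]
ft_force: [0.3, 0.3, 0.7]
grip_width: 0.0853
```

Emit:
move_arm(
  rows=[
    [[35,-24,0,0,0,8,-1],[70,-48,0,0,0,16,-1],[105,-72,0,0,0,16.3,-1],[140,-98,0,0,0,16.3,-1],[175,-122,0,0,0,16.3,-1],[205,-144,0,0,0,16.3,-1],[205,-144,0,0,0,16.3,-1],[205,-144,0,0,0,16.3,-1]],
  ],
)

```text
clock: 3.15
position: [0.5767, 0.1614, 0.3425]
tcp_rot: [[-0.134, -0.991, -0.002], [-0.991, 0.134, -0.0], [0.0, 0.002, -1.0]]
ft_force: [-0.4, -0.8, -1.1]
grip_width: 0.0854
```

```bash
python3 - <<'E'
from h import *
s=r.get_state(); print(s["clock"],s["qpos"],s["position"],np.round(s["tcp_rot"],3).tolist())
p=r.read_camera("wrist"); cv2.imwrite("pics/w1.png",p["frame"])
w=cloud(p).reshape(-1,3)
O=np.array([525,296.]);ex=np.array([.993,-.114]);ey=np.array([.114,.993])
f=np.c_[(w[:,:2]*1000-O)@ex,(w[:,:2]*1000-O)@ey,w[:,2]*1000]
q=f[(f[:,0]>20)&(f[:,0]<110)&(f[:,1]<-85)&(f[:,1]>-170)&(f[:,2]>90)&(f[:,2]<175)]
print(len(q),np.round(np.percentile(q,[3,50,97],axis=0),1))
for a in range(-160,-80,10):
    t=q[(q[:,1]>a)&(q[:,1]<a+10)]
    if len(t)>10: print(a,len(t),np.round(np.percentile(t,[3,50,97],axis=0)[:,[0,2]],1).tolist())
E
```

```text
3.15 [ 2.72651721e-01  4.39395655e-01  5.16717975e-01  1.64970681e+00
  4.06343408e-04 -1.16341318e+00] [0.57669827 0.1613723  0.34245131] [[-0.134, -0.991, -0.002], [-0.991, 0.134, -0.0], [0.0, 0.002, -1.0]]
757 [[  60.4 -151.8  139.4]
 [  67.8 -121.8  145. ]
 [  75.2  -87.3  147.1]]
-160 46 [[61.1, 134.8], [67.5, 142.7], [74.5, 146.4]]
-150 123 [[60.1, 139.6], [67.1, 145.2], [75.1, 147.2]]
-140 116 [[60.2, 139.6], [67.8, 145.0], [75.4, 147.1]]
-130 114 [[60.4, 140.2], [67.5, 145.1], [74.6, 147.2]]
-120 105 [[60.6, 141.3], [67.7, 145.4], [74.8, 147.4]]
-110 103 [[60.7, 140.9], [67.8, 145.0], [75.1, 146.9]]
-100 101 [[60.9, 139.6], [68.1, 145.1], [75.4, 146.9]]
-90 49 [[61.0, 139.2], [68.3, 144.9], [75.6, 146.7]]
```

Emit:
move_arm(
  rows=[
    [[0,-2,-45,0,0,0,-1],[0,-2,-90,0,0,0,-1],[0,-2,-135,0,0,0,-1],[0,-2,-170,0,0,0,-1],[0,-2,-200,0,0,0,-1],[0,-2,-200,0,0,0,1],[0,-2,-200,0,0,0,1],[0,-2,-200,0,0,0,1],[0,-2,-200,0,0,0,1],[0,-2,-200,0,0,0,1]],
  ],
  newtons=30,
)

```text
clock: 4.2
position: [0.5772, 0.1605, 0.1454]
tcp_rot: [[-0.132, -0.991, 0.003], [-0.991, 0.132, 0.001], [-0.002, -0.003, -1.0]]
ft_force: [-0.5, -0.1, 7.6]
grip_width: 0.0148
```

View pics/w1.png

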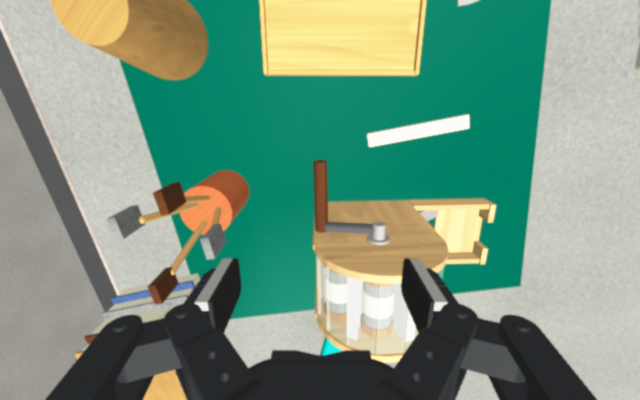

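Emit:
move_arm(
  rows=[
    [[0.9,0,7.3,0,0,0,1],[1,0,14.6,0,0,0,1],[0.4,0,21.9,0,0,0,1],[-1,0.1,29,0,0,0,1],[-3,0.4,36,0,0,0,1],[-6,0.7,43,0,0,0,1],[-9.5,1.2,49,0,0,0,1],[-13.7,1.7,55,0,0,0,1],[-18.5,2.3,61,0,0,0,1],[-23.8,3,66,0,0,0,1]],
  ],
  newtons=30,
)

```text
clock: 5.2
position: [0.5585, 0.1626, 0.2132]
tcp_rot: [[-0.134, -0.991, 0.015], [-0.991, 0.134, -0.0], [-0.002, -0.015, -1.0]]
ft_force: [12.7, -1.2, 0.9]
grip_width: 0.0146
```

```bash
cat > look.py <<'E'
import sys
from h import *
n=sys.argv[1]; tag=sys.argv[2]
s=r.get_state(); print(s["clock"],np.round(s["position"],4),np.round(s["ft_force"],1))
p=r.read_camera(n); a=p["frame"]
w=cloud(p)
for d in r.silhouettes(p,"reel1_centre")[:5]:
    q=w[d["pixels"]]; q=q[~np.isnan(q[:,0])]
    print(n,round(d["score"],2),d["extent"],np.round(np.median(q,0),3) if len(q) else None)
if len(sys.argv)>3:
    x,y,ww,hh=map(int,sys.argv[3].split(",")); a=a[y:y+hh,x:x+ww]; a=cv2.resize(a,None,fx=4,fy=4,interpolation=cv2.INTER_CUBIC)
cv2.imwrite(f"pics/{tag}.png",a)
E
python3 look.py side d2 220,110,150,120
```

```text
5.2 [0.5585 0.1626 0.2132] [12.7 -1.2  0.9]
side 0.17 [273.8, 157.9, 43.4, 9.9] [0.553 0.167 0.197]
```

View pics/d2.png

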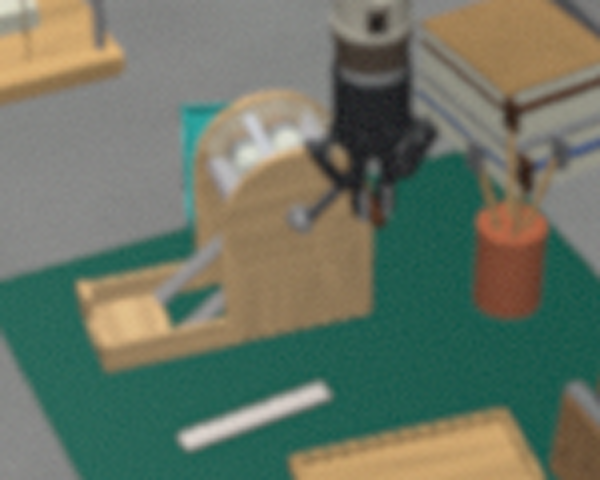

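Side view: the catch tray at (125,320) is empty, and two reels show inside the drum at (245,155) and (290,135). The first pocket looks empty, so I turn on to about 1.95 rad.

Emit:
move_arm(
  rows=[
    [[-6,0.7,4.4,0,0,0,1],[-12,1.5,8.2,0,0,0,1],[-18.7,2.3,11.3,0,0,0,1],[-25.6,3.2,13.7,0,0,0,1],[-32.6,4.1,15.3,0,0,0,1],[-39.8,5,16.2,0,0,0,1],[-47,5.9,16.3,0,0,0,1],[-54.3,6.8,15.7,0,0,0,1],[-61.5,7.7,14.3,0,0,0,1],[-61.5,7.7,14.3,0,0,0,1]],
  ],
  newtons=30,
)

```text
clock: 6.3
position: [0.4947, 0.17, 0.231]
tcp_rot: [[-0.134, -0.991, 0.014], [-0.991, 0.134, 0.001], [-0.003, -0.014, -1.0]]
ft_force: [0.5, -4.7, 20.7]
grip_width: 0.0144
```

```bash
python3 look.py side d3 220,110,150,120; python3 look.py scene c3 300,100,150,120
```

```text
6.3 [0.4947 0.17   0.231 ] [ 0.5 -4.7 20.7]
6.4 [0.4947 0.17   0.2311] [-1.4 -4.8 21.5]
```

View pics/d3.png

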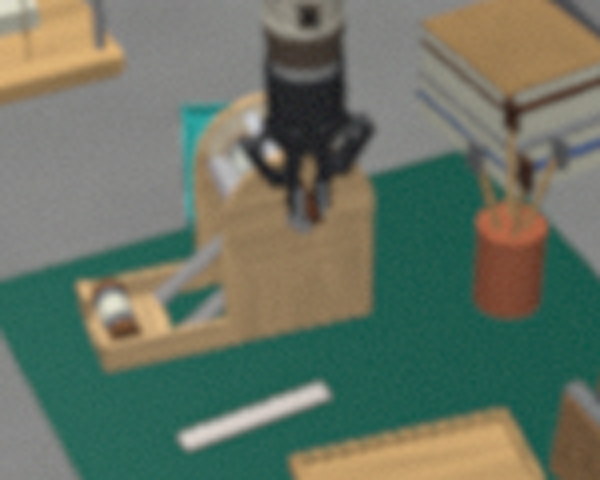

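A reel now lies in the catch tray at (115,310), near the front wall. I release the crank and go over to look at it.

Emit:
move_arm(
  rows=[
    [[0,0,0,0,0,0,-1],[0,0,0,0,0,0,-1],[0,0,0,0,0,0,-1],[0,0,40,0,0,0,-1],[0,0,75,0,0,0,-1],[-30,33,75,0,0,0,-1],[-60,66,75,0,0,0,-1],[-90,99,70,0,0,0,-1],[-115,126,40,0,0,0,-1],[-130,142,0,0,0,0,-1]],
  ],
)

```text
clock: 7.5
position: [0.3602, 0.3152, 0.2243]
tcp_rot: [[-0.13, -0.991, 0.003], [-0.991, 0.13, 0.003], [-0.004, -0.002, -1.0]]
ft_force: [1.0, 0.2, -0.4]
grip_width: 0.0853
```

Emit:
move_arm(
  rows=[
    [[0,0,-30,0,0,0,-1],[0,0,-30,0,0,0,-1],[0,0,-30,0,0,0,-1]],
  ],
)

```text
clock: 7.8
position: [0.3608, 0.3125, 0.1935]
tcp_rot: [[-0.133, -0.991, -0.001], [-0.991, 0.133, -0.001], [0.002, 0.001, -1.0]]
ft_force: [0.1, -0.2, -0.2]
grip_width: 0.0852
```

```bash
cat > reel.py <<'E'
import sys
from h import *
p=r.read_camera("wrist"); s=r.get_state(); cv2.imwrite(f"pics/{sys.argv[1]}.png",p["frame"])
zlo,zhi=float(sys.argv[2]),float(sys.argv[3])
w=cloud(p)
print(s["clock"],np.round(s["position"],4),np.round(s["ft_force"],1),round(s["grip_width"],4))
for d in r.silhouettes(p,"reel1_centre")[:4]:
    q=w[d["pixels"]]; q=q[~np.isnan(q[:,0])]; t=q[(q[:,2]>zlo)&(q[:,2]<zhi)]
    if len(t)<20: print("few",d["score"],d["extent"],np.round(np.median(q,0),3) if len(q) else None); continue
    c,sz,a=cv2.minAreaRect((t[:,:2]*1000).astype(np.float32))
    print(round(d["score"],2),d["extent"],"z",np.round(np.percentile(t[:,2],[5,50,97]),4),"rect",np.round(c,1),np.round(sz,1),round(a,1))
E
python3 reel.py w2 0.025 0.08
```

```text
7.85 [0.3619 0.313  0.1947] [-0.1 -0.5  0.4] 0.085
0.65 [0.0, 128.5, 370.3, 271.5] z [0.0283 0.0411 0.0778] rect [456.6 301.4] [108.8 285.5] 83.4
```

View pics/w2.png

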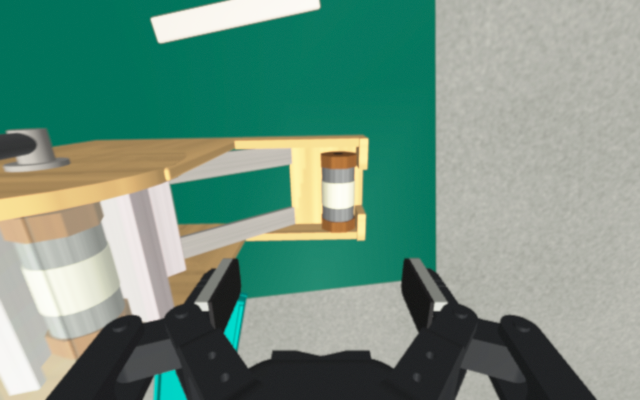

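Wrist view: the reel is at pixels (339,192), along the feeder's y, close to the front wall. The second reel is still in the drum at (70,270).

```bash
python3 - <<'E'
from h import *
p=r.read_camera("wrist"); s=r.get_state()
w=cloud(p); t=w[140:242,312:372].reshape(-1,3)
col=p["frame"][140:242,312:372].reshape(-1,3)
t=t[(t[:,2]>.034)&(t[:,2]<.06)]
print(len(t),np.percentile(t[:,2],[5,50,95]))
# keep the reel block away from walls: largest cluster
img=np.zeros((400,400),np.uint8)
u=((t[:,0]-.3)*1000*2).astype(int); v=((t[:,1]-.2)*1000*2).astype(int)
k=(u>=0)&(u<400)&(v>=0)&(v<400); img[v[k],u[k]]=255
img=cv2.morphologyEx(img,cv2.MORPH_CLOSE,np.ones((5,5)))
n,l,st,ce=cv2.connectedComponentsWithStats(img)
for i in range(1,n):
    if st[i,4]>200:
        yy,xx=np.nonzero(l==i); c,sz,a=cv2.minAreaRect(np.c_[xx,yy].astype(np.float32)); print("centre",300+c[0]/2,200+c[1]/2,np.array(sz)/2,a)
for row in (165,192,218):
    print([(u,np.round(w[row,u]*1000).astype(int).tolist()) for u in range(288,372,6)])
print([np.round(w[v,338]*1000).astype(int).tolist() for v in range(144,244,6)])
E
```

```text
2671 [0.03494799 0.03986169 0.0430115 ]
centre 314.233606338501 279.5696716308594 [26.70804214  8.23875141] 84.80557250976562
centre 342.8266258239746 316.07862854003906 [81.1118927  33.48577499] 82.7809829711914
centre 323.1004123687744 355.35450744628906 [30.14840317  8.01241302] 84.80557250976562
[(288, [397, 288, 0]), (294, [389, 287, 7]), (300, [383, 288, 7]), (306, [376, 289, 6]), (312, [370, 290, 6]), (318, [363, 291, 6]), (324, [356, 286, 34]), (330, [350, 286, 40]), (336, [344, 286, 43]), (342, [338, 287, 42]), (348, [333, 288, 42]), (354, [326, 290, 36]), (360, [320, 291, 33]), (366, [314, 291, 37])]
[(288, [402, 319, 0]), (294, [394, 318, 7]), (300, [388, 319, 7]), (306, [381, 320, 6]), (312, [374, 321, 6]), (318, [367, 322, 6]), (324, [360, 315, 32]), (330, [353, 314, 39]), (336, [347, 314, 43]), (342, [341, 315, 42]), (348, [335, 316, 40]), (354, [329, 319, 35]), (360, [320, 329, 6]), (366, [312, 331, 2])]
[(288, [405, 346, 15]), (294, [399, 349, 8]), (300, [393, 351, 7]), (306, [386, 352, 6]), (312, [379, 353, 6]), (318, [372, 354, 6]), (324, [364, 344, 32]), (330, [357, 342, 39]), (336, [351, 342, 42]), (342, [344, 343, 41]), (348, [338, 344, 40]), (354, [332, 348, 35]), (360, [325, 347, 38]), (366, [319, 349, 36])]
[[340, 268, 33], [340, 276, 15], [341, 278, 42], [342, 284, 42], [343, 290, 42], [343, 296, 41], [344, 302, 42], [345, 308, 42], [345, 314, 42], [346, 320, 42], [347, 327, 42], [348, 334, 41], [348, 340, 42], [349, 346, 44], [350, 353, 43], [351, 365, 33], [352, 388, 1]]
```

Emit:
move_arm(
  rows=[
    [[-8,1,-40,0,0,0,-1],[-15,2,-80,0,0,0,-1],[-19,3,-110,0,0,0,-1],[-19,3,-140,0,0,0,-1],[-19,3,-164,0,0,0,-1],[-19,3,-164,0,0,0,-1],[-19,3,-164,0,0,0,1],[-19,3,-164,0,0,0,1],[-19,3,-164,0,0,0,1],[-19,3,-164,0,0,0,1]],
  ],
  newtons=40,
)

```text
clock: 8.95
position: [0.3433, 0.3166, 0.0313]
tcp_rot: [[-0.133, -0.991, 0.003], [-0.991, 0.133, 0.002], [-0.002, -0.002, -1.0]]
ft_force: [-0.8, -0.2, 6.4]
grip_width: 0.0338
```

Emit:
move_arm(
  rows=[
    [[0,0,0,0,0,0,1],[0,0,30,0,0,0,1],[0,0,65,0,0,0,1],[0,0,100,0,0,0,1],[0,0,130,0,0,0,1],[0,0,160,0,0,0,1]],
  ],
)

```text
clock: 9.55
position: [0.342, 0.3157, 0.1917]
tcp_rot: [[-0.133, -0.991, 0.001], [-0.991, 0.133, 0.001], [-0.001, -0.001, -1.0]]
ft_force: [0.3, -0.1, -1.5]
grip_width: 0.0344
```

Emit:
move_arm(
  rows=[
    [[8.5,-46,20,0,0,-7.9,1],[17,-92,40,0,0,-15.8,1],[25.5,-138,58,0,0,-23.7,1],[34,-184,58,0,0,-31.6,1],[42.5,-230,58,0,0,-39.5,1],[51,-276,58,0,0,-47.4,1],[59.5,-322,58,0,0,-55.3,1],[68,-368,58,0,0,-63.2,1],[76.5,-414,58,0,0,-71.1,1],[85,-460,58,0,0,-79,1]],
  ],
)

```text
clock: 10.55
position: [0.427, -0.1462, 0.2483]
tcp_rot: [[-0.999, -0.053, 0.001], [-0.053, 0.999, -0.0], [-0.001, -0.0, -1.0]]
ft_force: [0.6, 0.6, -0.6]
grip_width: 0.0341
```

Emit:
move_arm(
  rows=[
    [[9,-46,0,0,0,0,1],[18,-92,0,0,0,0,1],[28,-140,0,0,0,0,1],[28,-140,0,0,0,0,1],[28,-140,0,0,0,0,1],[28,-140,0,0,0,0,1]],
  ],
)

```text
clock: 11.15
position: [0.4547, -0.2834, 0.2477]
tcp_rot: [[-0.998, -0.059, -0.0], [-0.059, 0.998, 0.001], [0.0, 0.001, -1.0]]
ft_force: [0.7, -0.0, -1.1]
grip_width: 0.034
```

```bash
python3 reel.py w3 -1 1; python3 - <<'E'
from h import *
p=r.read_camera("wrist"); np.savez("w3.npz",**{k:v for k,v in p.items() if k!="shot"})
E
```

```text
11.2 [ 0.4548 -0.2831  0.2479] [ 0.5 -0.2 -0.8] 0.0342
```

View pics/w3.png

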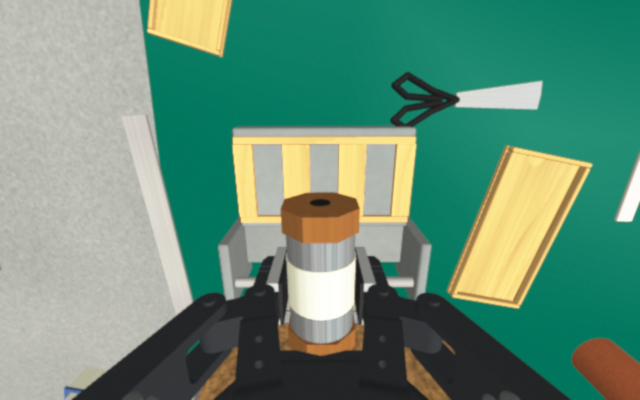

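Wrist view: the three grooves are at pixels (267,180), (323,180) and (379,180). The reel is held level at (320,280), and the large tray shows at right (520,225).

```bash
python3 - <<'E'
from h import *
p=dict(np.load("w3.npz",allow_pickle=True)); w=cloud(p)
hsv=cv2.cvtColor(p["frame"],cv2.COLOR_BGR2HSV)
m=np.zeros((400,640),np.uint8)
m[130:225,235:415]=(hsv[130:225,235:415,1]<60)*255
m=cv2.erode(m,np.ones((2,2)))
n,l,st,ce=cv2.connectedComponentsWithStats(m)
for i in range(1,n):
    if st[i,4]<500: continue
    k=l==i; z=w[k][:,2]; z0=np.nanmedian(z)
    # project pixel rays on plane z0
    v,u=np.nonzero(k); E=p["extrinsics"]; c=-E[:3,:3].T@E[:3,3]
    d=np.c_[(u-p["cx"])/p["fx"],(v-p["cy"])/p["fy"],np.ones(len(u))]@E[:3,:3]
    q=c+d*((z0-c[2])/d[:,2])[:,None]
    cc,sz,a=cv2.minAreaRect((q[:,:2]*1000).astype(np.float32))
    print(st[i],"z",np.nanpercentile(z,[10,50,90]).round(4),np.round(cc,1),np.round(sz,1),round(a,1),"mean",np.round(q.mean(0)*1000,1))
q=w[130:225,230:418].reshape(-1,3); q=q[(q[:,2]>.034)&(q[:,2]<.043)]
print("ribs",np.median(q[:,2]),cv2.minAreaRect((q[:,:2]*1000).astype(np.float32)))
# tray from this view
t=w[140:315,440:600].reshape(-1,3); t=t[(t[:,2]>.012)&(t[:,2]<.024)]; print("tray rim",cv2.minAreaRect((t[:,:2]*1000).astype(np.float32)),np.median(t[:,2]))
# reel in hand, ends along x
t=w[190:360,285:358].reshape(-1,3); t=t[(t[:,2]>.19)&(t[:,2]<.29)]; print("reel",np.round(np.percentile(t,[0.5,50,99.5],axis=0),4))
E
```

```text
[236 131 179   5 895] z [0.0298 0.0308 0.0318] [ 402.  -282.4] [  4.5 207.8] 3.5 mean [ 402.  -282.4   30.8]
[ 254  145   30   69 1786] z [0.03   0.0309 0.0319] [ 462.8 -347.3] [86.  32.3] 3.5 mean [ 460.5 -347.7   30.9]
[ 311  145   27   48 1279] z [0.0298 0.0308 0.0317] [ 444.7 -280.7] [58.3 31.8] 2.8 mean [ 444.  -281.    30.8]
[ 364  145   31   69 1829] z [0.0298 0.0307 0.0317] [ 454.7 -212.8] [86.  32.7] 3.5 mean [ 452.9 -212.9   30.7]
ribs 0.03870899930674433 ((460.1032409667969, -280.560546875), (110.90803527832031, 229.41197204589844), 3.518521785736084)
tray rim ((523.4960327148438, -14.181388854980469), (107.9402847290039, 223.45811462402344), 82.0614242553711) 0.017507878040106326
reel [[ 0.4147 -0.3022  0.2267]
 [ 0.4443 -0.2844  0.2562]
 [ 0.4929 -0.265   0.2603]]
```

Emit:
move_arm(
  rows=[
    [[4,-31,-40,0,0,0,1],[8.5,-62.5,-80,0,0,0,1],[8.5,-62.5,-120,0,0,0,1],[8.5,-62.5,-155,0,0,0,1],[8.5,-62.5,-175,0,0,0,1],[8.5,-62.5,-183,0,0,0,1],[8.5,-62.5,-186,0,0,0,1],[8.5,-62.5,-188,0,0,0,1],[8.5,-62.5,-188,0,0,0,1]],
  ],
)

```text
clock: 12.2
position: [0.4646, -0.3472, 0.0611]
tcp_rot: [[-0.998, -0.059, 0.002], [-0.059, 0.998, -0.002], [-0.002, -0.002, -1.0]]
ft_force: [0.1, -0.7, -0.7]
grip_width: 0.034
```

Emit:
move_arm(
  rows=[
    [[0,0,-1,0,0,0,1],[0,0,-2,0,0,0,1],[0,0,-2,0,0,0,1]],
  ],
)

```text
clock: 12.5
position: [0.4644, -0.3473, 0.0593]
tcp_rot: [[-0.998, -0.059, 0.002], [-0.059, 0.998, -0.001], [-0.002, -0.002, -1.0]]
ft_force: [-0.8, 0.3, 4.5]
grip_width: 0.0343
```

Emit:
move_arm(
  rows=[
    [[-1,1.3,0,0,0,0,1],[-1,1.3,0,0,0,0,1],[-1,1.3,0,0,0,0,1]],
  ],
)

```text
clock: 12.8
position: [0.4641, -0.3468, 0.0594]
tcp_rot: [[-0.998, -0.059, 0.004], [-0.059, 0.998, -0.003], [-0.003, -0.003, -1.0]]
ft_force: [1.2, -1.6, 5.8]
grip_width: 0.0339
```

Emit:
move_arm(
  rows=[
    [[0,0,-1.5,0,0,0,1],[0,0,-1.5,0,0,0,1],[0,0,-1.5,0,0,0,1]],
  ],
)

```text
clock: 13.1
position: [0.4641, -0.3468, 0.0592]
tcp_rot: [[-0.998, -0.059, 0.004], [-0.059, 0.998, -0.003], [-0.004, -0.004, -1.0]]
ft_force: [-1.7, -0.9, 14.3]
grip_width: 0.0341
```

```bash
python3 - <<'E'
from h import *
p=r.read_camera("wrist"); w=cloud(p); s=r.get_state(); print(s["clock"],np.round(s["position"],4),np.round(s["ft_force"],1))
cv2.imwrite("pics/w4.png",p["frame"])
t=w[190:360,285:358].reshape(-1,3); t=t[(t[:,2]>.03)&(t[:,2]<.1)]; print("reel",np.round(np.percentile(t,[0.5,50,99],axis=0),4))
for v in range(190,350,15): print(v,np.round(w[v,320]*1000,1), end=' ')
E
```

```text
13.15 [ 0.4641 -0.3469  0.0593] [-2.8 -0.6 14.2]
reel [[ 0.4238 -0.3674  0.0305]
 [ 0.4529 -0.3483  0.0672]
 [ 0.5037 -0.3284  0.0712]]
190 [ 425.3 -350.7   29.8] 205 [ 424.5 -350.5   56.6] 220 [ 426.1 -350.3   70.7] 235 [ 433.6 -349.9   69.6] 250 [ 440.8 -349.5   69.6] 265 [ 449.1 -349.    68.3] 280 [ 456.  -348.6   69.8] 295 [ 463.4 -348.2   70.9] 310 [ 472.2 -347.7   70.4] 325 [ 481.2 -347.2   70.2] 340 [ 491.7 -346.6   68.8]
```

View pics/w4.png

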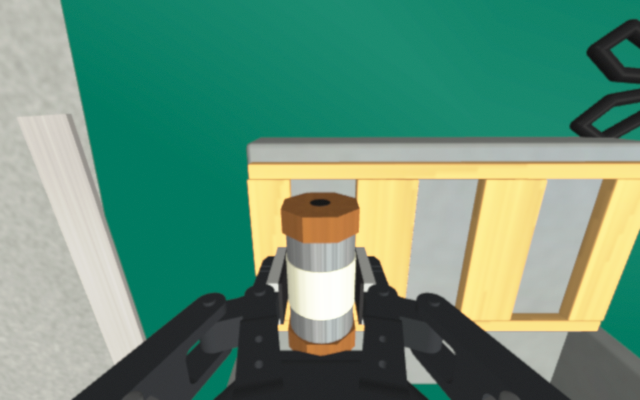

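The reel's top is at 70 mm, so it still stands about 4 mm above its seat with the fingertips on the ribs. The groove centre at pixel x=323 also lies about 2.5 mm further in +y. I lift a touch, correct sideways, and open slightly so that it settles.

Emit:
move_arm(
  rows=[
    [[-1.2,2.5,3,0,0,0,1],[-1.2,2.5,3,0,0,0,1],[-1.2,2.5,3,0,0,0,1],[-1.2,2.5,2,0,0,0,1],[-1.2,2.5,1.5,0,0,0,1],[-1.2,2.5,1.5,0,0,0,0],[-1.2,2.5,1.5,0,0,0,-0.1],[-1.2,2.5,1.5,0,0,0,-0.1],[-1.2,2.5,1.5,0,0,0,-0.1]],
  ],
)

```text
clock: 14.05
position: [0.4613, -0.3428, 0.0576]
tcp_rot: [[-0.998, -0.059, -0.0], [-0.059, 0.998, 0.0], [0.0, 0.0, -1.0]]
ft_force: [-0.7, 1.0, 5.1]
grip_width: 0.0467
```

```bash
python3 - <<'E'
from h import *
p=r.read_camera("wrist"); w=cloud(p); s=r.get_state(); print(s["clock"],np.round(s["position"],4),np.round(s["ft_force"],1),s["grip_width"])
cv2.imwrite("pics/w5.png",p["frame"])
t=w[190:360,285:358].reshape(-1,3); t=t[(t[:,2]>.05)&(t[:,2]<.1)]; print("reel",np.round(np.percentile(t,[0.5,50,99],axis=0),4))
for v in range(190,350,15): print(v,np.round(w[v,320]*1000,1), end=' ')
E
```

```text
14.1 [ 0.4613 -0.3428  0.0576] [-2.1  1.   4.4] 0.04681465452759571
reel [[ 0.4211 -0.3619  0.051 ]
 [ 0.453  -0.3446  0.0645]
 [ 0.4986 -0.3267  0.0678]]
190 [ 421.8 -346.5   30. ] 205 [ 422.2 -346.4   53.5] 220 [ 424.6 -346.2   66. ] 235 [ 431.2 -345.8   67.1] 250 [ 439.  -345.4   66.2] 265 [ 446.  -345.    67.1] 280 [ 454.7 -344.5   65.9] 295 [ 462.6 -344.    66.5] 310 [ 470.9 -343.5   66.8] 325 [ 480.2 -343.    66.4] 340 [ 489.9 -342.4   66.1]
```

The first reel is seated, with its top at 66.5 mm. Back to the crank.

Emit:
move_arm(
  rows=[
    [[0,0,20,0,0,0,-0.1],[0,0,60,0,0,0,-0.1],[0,0,108,0,0,0,-0.1],[0,0,156,0,0,0,-0.5],[0,0,204,0,0,8,-1],[2,40,250,0,0,16,-1],[5,86,272,0,0,24,-1],[8,132,272,0,0,32,-1],[11,178,272,0,0,40,-1],[14,224,272,0,0,48,-1]],
  ],
)

```text
clock: 15.1
position: [0.4752, -0.1172, 0.3292]
tcp_rot: [[-0.62, -0.785, -0.0], [-0.785, 0.62, 0.0], [0.0, 0.0, -1.0]]
ft_force: [0.4, 1.0, -0.0]
grip_width: 0.0856
```

Emit:
move_arm(
  rows=[
    [[3,48,0,0,0,8,-1],[6,96,0,0,0,16,-1],[9,144,0,0,0,24,-1],[12,192,0,0,0,31,-1],[15,240,0,0,0,31,-1],[20,287,0,0,0,31,-1],[20,287,0,0,0,31,-1],[20,287,0,0,0,31,-1]],
  ],
)

```text
clock: 15.9
position: [0.495, 0.169, 0.3283]
tcp_rot: [[-0.13, -0.992, -0.002], [-0.992, 0.13, -0.001], [0.002, 0.002, -1.0]]
ft_force: [-1.4, 0.7, 0.4]
grip_width: 0.0849
```

```bash
python3 - <<'E'
from h import *
p=r.read_camera("wrist"); w=cloud(p).reshape(-1,3); s=r.get_state(); print(s["clock"],np.round(s["position"],4),np.round(s["tcp_rot"],3)[:2,0])
O=np.array([523.7,294.6]);a=np.radians(-7.2);ex=np.array([np.cos(a),np.sin(a)]);ey=np.array([-ex[1],ex[0]])
f=np.c_[(w[:,:2]*1000-O)@ex,(w[:,:2]*1000-O)@ey,w[:,2]*1000]
for y in range(-160,-80,10):
    q=f[(abs(f[:,0])<100)&(f[:,1]<y+10)&(f[:,1]>y)&(f[:,2]>120)&(f[:,2]<250)]
    if len(q)>10: print(y,len(q),np.round(np.percentile(q,[3,50,97],axis=0)[:,[0,2]],1).tolist())
E
```

```text
15.95 [0.4951 0.1679 0.3286] [-0.132 -0.991]
-160 78 [[-18.7, 214.2], [-12.3, 221.8], [-6.4, 227.4]]
-150 212 [[-19.8, 220.4], [-12.3, 225.8], [-5.0, 227.8]]
-140 202 [[-19.8, 221.9], [-13.0, 226.0], [-5.4, 227.9]]
-130 200 [[-19.9, 221.2], [-12.1, 225.9], [-5.2, 227.8]]
-120 188 [[-19.9, 220.2], [-12.9, 225.9], [-5.1, 227.6]]
-110 177 [[-19.9, 222.0], [-12.9, 225.9], [-5.8, 227.9]]
-100 169 [[-20.0, 222.2], [-12.8, 226.1], [-5.7, 227.7]]
-90 177 [[-21.0, 220.1], [-12.8, 225.9], [-5.5, 227.6]]
```

Emit:
move_arm(
  rows=[
    [[0,-0.5,-40,0,0,0,-1],[0,-0.5,-80,0,0,0,-1],[0,-0.5,-106,0,0,0,-1],[0,-0.5,-106,0,0,0,-1],[0,-0.5,-106,0,0,0,1],[0,-0.5,-106,0,0,0,1],[0,-0.5,-106,0,0,0,1],[0,-0.5,-106,0,0,0,1],[0,-0.5,-106,0,0,0,1],[0,-0.5,-106,0,0,0,1]],
  ],
  newtons=30,
)

```text
clock: 16.95
position: [0.4955, 0.1677, 0.2247]
tcp_rot: [[-0.132, -0.991, 0.001], [-0.991, 0.132, 0.0], [-0.001, -0.001, -1.0]]
ft_force: [-2.2, 0.1, 5.8]
grip_width: 0.0152
```

Emit:
move_arm(
  rows=[
    [[-6.6,0.8,-1.6,0,0,0,1],[-13.5,1.7,-3.9,0,0,0,1],[-20.1,2.5,-7,0,0,0,1],[-26.3,3.3,-10.8,0,0,0,1],[-32.1,4,-15.2,0,0,0,1],[-37.5,4.7,-20.2,0,0,0,1],[-42.3,5.3,-25.7,0,0,0,1],[-46.4,5.8,-31.8,0,0,0,1],[-49.9,6.3,-38.2,0,0,0,1],[-52.8,6.6,-44.9,0,0,0,1]],
  ],
  newtons=30,
)

```text
clock: 17.95
position: [0.4456, 0.1739, 0.1806]
tcp_rot: [[-0.133, -0.991, 0.008], [-0.991, 0.133, -0.001], [-0.0, -0.008, -1.0]]
ft_force: [3.2, -4.2, 5.3]
grip_width: 0.0151
```

Emit:
move_arm(
  rows=[
    [[-2.1,0.3,-7,0,0,0,1],[-3.5,0.4,-14,0,0,0,1],[-3.5,0.4,-14,0,0,0,1],[-3.5,0.4,-14,0,0,0,1]],
  ],
)

```text
clock: 18.35
position: [0.4408, 0.1744, 0.1653]
tcp_rot: [[-0.133, -0.991, 0.004], [-0.991, 0.133, -0.001], [0.0, -0.004, -1.0]]
ft_force: [4.9, -2.3, -0.1]
grip_width: 0.0149
```

```bash
python3 look.py side d4 220,110,150,120; python3 look.py scene c4 300,100,150,120; python3 -c "
import cv2,numpy as np
cv2.imwrite('pics/d4b.png',np.hstack([cv2.imread('pics/d4.png'),cv2.imread('pics/c4.png')])[:,:, :][::1,::1][:, :1200] if 0 else cv2.resize(np.hstack([cv2.imread('pics/d4.png'),cv2.imread('pics/c4.png')]),(800,320)))"
```

```text
18.35 [0.4408 0.1744 0.1653] [ 4.9 -2.3 -0.1]
18.45 [0.4408 0.1744 0.1653] [ 5.7 -2.   0.7]
scene 0.46 [210.2, 246.8, 103.3, 115.2] [ 0.573 -0.288  0.041]
```

View pics/d4b.png

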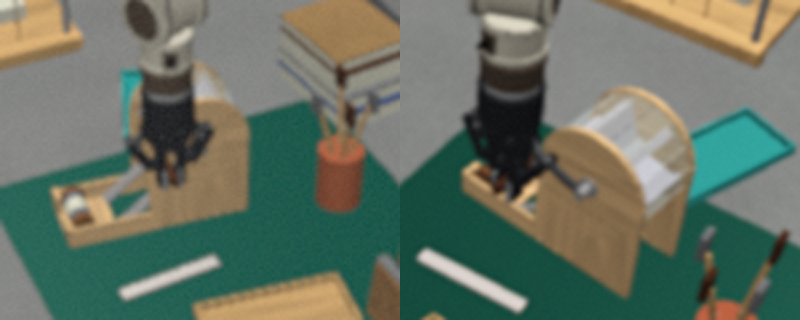

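Side view: the second reel lies in the catch tray at (75,205), and through the hood the drum now looks empty. So there are two reels in all.

Emit:
move_arm(
  rows=[
    [[0,0,0,0,0,0,-1],[0,0,0,0,0,0,-1],[0,0,0,0,0,0,-1],[0,0,45,0,0,0,-1],[0,0,90,0,0,0,-1],[-10,10,125,0,0,0,-1],[-35,45,125,0,0,0,-1],[-60,85,115,0,0,0,-1],[-75,120,75,0,0,0,-1],[-90,140,40,0,0,0,-1]],
  ],
)

```text
clock: 19.55
position: [0.3487, 0.3171, 0.2049]
tcp_rot: [[-0.131, -0.991, 0.003], [-0.991, 0.131, 0.003], [-0.004, -0.002, -1.0]]
ft_force: [1.3, 1.3, -0.1]
grip_width: 0.0855
```

Emit:
move_arm(
  rows=[
    [[0,0,-5,0,0,0,-1],[0,0,-5,0,0,0,-1],[0,0,-5,0,0,0,-1]],
  ],
)

```text
clock: 19.85
position: [0.3497, 0.3145, 0.2006]
tcp_rot: [[-0.133, -0.991, 0.001], [-0.991, 0.133, 0.001], [-0.001, -0.001, -1.0]]
ft_force: [-0.2, -0.5, -0.1]
grip_width: 0.086
```

```bash
cat > catch.py <<'E'
from h import *
p=r.read_camera("wrist"); s=r.get_state(); w=cloud(p).reshape(-1,3)
print(s["clock"],np.round(s["position"],4),np.round(s["tcp_rot"],3)[:2,0])
t=w[(w[:,0]>.3)&(w[:,0]<.41)&(w[:,1]>.25)&(w[:,1]<.38)&(w[:,2]>.034)&(w[:,2]<.06)]
img=np.zeros((400,400),np.uint8)
u=((t[:,0]-.25)*1000*2).astype(int); v=((t[:,1]-.2)*1000*2).astype(int)
img[v,u]=255
img=cv2.morphologyEx(img,cv2.MORPH_CLOSE,np.ones((5,5)))
n,l,st,ce=cv2.connectedComponentsWithStats(img)
for i in range(1,n):
    if st[i,4]>200:
        yy,xx=np.nonzero(l==i); c,sz,a=cv2.minAreaRect(np.c_[xx,yy].astype(np.float32)); print("centre",250+c[0]/2,200+c[1]/2,np.round(np.array(sz)/2,1),round(a,1))
print("z",np.percentile(t[:,2],[5,50,95]).round(4))
cv2.imwrite("pics/w6.png",p["frame"])
E
python3 catch.py
```

```text
19.9 [0.3503 0.3146 0.2011] [-0.134 -0.991]
centre 314.26287841796875 277.87623596191406 [30.2  8.4] 84.2
centre 341.6528778076172 314.14892578125 [80.4 33. ] 83.6
centre 322.82691955566406 355.1153869628906 [29.8  7.9] 82.9
z [0.0353 0.0411 0.0445]
```

Emit:
move_arm(
  rows=[
    [[-4,0,-40,0,0,0,-1],[-8.7,-0.5,-85,0,0,0,-1],[-8.7,-0.5,-125,0,0,0,-1],[-8.7,-0.5,-150,0,0,0,-1],[-8.7,-0.5,-165,0,0,0,-1],[-8.7,-0.5,-165,0,0,0,-1],[-8.7,-0.5,-165,0,0,0,1],[-8.7,-0.5,-165,0,0,0,1],[-8.7,-0.5,-165,0,0,0,1],[-8.7,-0.5,-165,0,0,0,1]],
  ],
  newtons=40,
)

```text
clock: 20.9
position: [0.3415, 0.3147, 0.0363]
tcp_rot: [[-0.133, -0.991, 0.003], [-0.991, 0.133, 0.002], [-0.002, -0.002, -1.0]]
ft_force: [0.1, -2.2, 6.6]
grip_width: 0.0363
```

Emit:
move_arm(
  rows=[
    [[0,0,0,0,0,0,1],[0,0,30,0,0,0,1],[0,0,65,0,0,0,1],[0,0,100,0,0,0,1],[0,0,140,0,0,0,1],[0,0,180,0,0,0,1]],
  ],
)

```text
clock: 21.5
position: [0.34, 0.3137, 0.2166]
tcp_rot: [[-0.132, -0.991, 0.0], [-0.991, 0.132, 0.0], [-0.0, -0.0, -1.0]]
ft_force: [1.0, 0.2, -1.2]
grip_width: 0.0366
```

Emit:
move_arm(
  rows=[
    [[9,-44,15,0,0,-7.9,1],[18,-88,30,0,0,-15.8,1],[28,-132,30,0,0,-23.7,1],[38,-176,30,0,0,-31.6,1],[48,-220,30,0,0,-39.5,1],[58,-264,30,0,0,-47.4,1],[68,-310,30,0,0,-55.3,1],[78,-356,30,0,0,-63.2,1],[88,-402,30,0,0,-71.1,1],[98,-448,30,0,0,-79,1]],
  ],
)

```text
clock: 22.5
position: [0.4383, -0.1359, 0.2453]
tcp_rot: [[-0.999, -0.053, 0.001], [-0.053, 0.999, -0.0], [-0.001, -0.0, -1.0]]
ft_force: [1.4, 1.7, -0.4]
grip_width: 0.0361
```

Emit:
move_arm(
  rows=[
    [[8,-40,-10,0,0,0,1],[14,-78,-20,0,0,0,1],[14,-78,-60,0,0,0,1],[14,-78,-85,0,0,0,1],[14,-78,-85,0,0,0,1],[14,-78,-85,0,0,0,1]],
  ],
)

```text
clock: 23.1
position: [0.4523, -0.2118, 0.1602]
tcp_rot: [[-0.998, -0.059, -0.0], [-0.059, 0.998, 0.0], [0.0, 0.0, -1.0]]
ft_force: [1.5, -0.4, 0.4]
grip_width: 0.0363
```

```bash
cat > held.py <<'E'
from h import *
import sys
p=r.read_camera("wrist"); w=cloud(p); s=r.get_state(); print(s["clock"],np.round(s["position"],4),np.round(s["ft_force"],1),s["grip_width"])
cv2.imwrite(f"pics/{sys.argv[1]}.png",p["frame"])
pz=s["position"][2]
t=w[190:360,285:358].reshape(-1,3); t=t[(t[:,2]>pz-.015)&(t[:,2]<pz+.03)]; print("reel",np.round(np.percentile(t,[0.5,50,95,99.5],axis=0),4).tolist())
# groove visible ahead: edges of grey in rows at the near part
hsv=cv2.cvtColor(p["frame"],cv2.COLOR_BGR2HSV); E=p["extrinsics"]; c=-E[:3,:3].T@E[:3,3]
def ray(u,v,z):
    d=np.array([(u-p["cx"])/p["fx"],(v-p["cy"])/p["fy"],1])@E[:3,:3]; return (c+d*(z-c[2])/d[2])*1000
for v in range(120,200,12):
    g=hsv[v,:,1]<60; u0=320
    if not g[u0]: print(v,"no"); continue
    a=u0
    while a>0 and g[a-1]: a-=1
    b=u0
    while b<639 and g[b+1]: b+=1
    print(v,a,b,np.round(ray((a+b)/2,v,.0305),1),"width",round(np.linalg.norm(ray(a,v,.0305)-ray(b+1,v,.0305)),1))
E
python3 held.py w7
```

```text
23.15 [ 0.4532 -0.2121  0.1612] [-0.  -0.  -0.8] 0.03599125428285477
reel [[0.4123, -0.2315, 0.1471], [0.4447, -0.2131, 0.165], [0.4866, -0.1969, 0.1681], [0.4919, -0.1932, 0.1694]]
120 no
132 133 363 [ 394.5 -279.2   30.5] width 199.4
144 121 332 [ 405.9 -298.3   30.5] width 185.5
156 300 338 [ 411.6 -216.9   30.5] width 34.6
168 300 338 [ 422.4 -216.3   30.5] width 35.1
180 300 338 [ 433.4 -215.7   30.5] width 35.5
192 no
```

Emit:
move_arm(
  rows=[
    [[2,-1.2,-40,0,0,0,1],[2,-1.2,-75,0,0,0,1],[2,-1.2,-92,0,0,0,1],[2,-1.2,-97,0,0,0,1],[2,-1.2,-99,0,0,0,1],[2,-1.2,-100,0,0,0,1],[2,-1.2,-101,0,0,0,1],[2,-1.2,-101,0,0,0,1]],
  ],
)

```text
clock: 23.95
position: [0.4559, -0.2138, 0.0604]
tcp_rot: [[-0.998, -0.059, 0.003], [-0.059, 0.998, -0.001], [-0.003, -0.002, -1.0]]
ft_force: [-0.6, 0.5, 4.4]
grip_width: 0.0366
```

```bash
python3 held.py w8
```

```text
24.0 [ 0.4559 -0.2138  0.0604] [0.7 0.9 6.1] 0.03628376308898386
reel [[0.4159, -0.2334, 0.0466], [0.4483, -0.215, 0.0652], [0.4901, -0.1988, 0.0683], [0.4955, -0.195, 0.0696]]
120 no
132 no
144 0 396 [ 395.8 -283.1   30.5] width 209.4
156 0 397 [ 402.2 -283.4   30.5] width 212.8
168 no
180 291 354 [ 411.4 -216.5   30.5] width 35.1
192 no
```

Emit:
move_arm(
  rows=[
    [[0,0,0,0,0,0,0],[0,0,0,0,0,0,-0.1],[0,0,0,0,0,0,-0.1],[0,0,0,0,0,0,-0.1],[0,0,20,0,0,0,-0.1],[0,0,60,0,0,0,-0.1],[0,-30,105,0,0,0,-0.5],[0,-65,150,0,0,0,-1],[0,-65,190,0,0,0,-1],[0,-65,190,0,0,0,-1]],
  ],
)

```text
clock: 25.0
position: [0.4574, -0.2815, 0.256]
tcp_rot: [[-0.998, -0.057, 0.012], [-0.057, 0.998, -0.007], [-0.011, -0.008, -1.0]]
ft_force: [0.4, -0.3, 0.3]
grip_width: 0.0853
```

```bash
cat > bed.py <<'E'
from h import *
import sys
p=r.read_camera("wrist"); w=cloud(p); s=r.get_state(); print(s["clock"],np.round(s["position"],4),np.round(s["ft_force"],1),s["grip_width"])
cv2.imwrite(f"pics/{sys.argv[1]}.png",p["frame"])
q=w.reshape(-1,3); t=q[(q[:,0]>.38)&(q[:,0]<.53)&(q[:,1]>-.4)&(q[:,1]<-.16)&(q[:,2]>.055)&(q[:,2]<.1)]
img=np.zeros((600,600),np.uint8); img[((t[:,1]+.42)*2000).astype(int),((t[:,0]-.36)*2000).astype(int)]=255
img=cv2.morphologyEx(img,cv2.MORPH_CLOSE,np.ones((5,5)))
n,l,st,ce=cv2.connectedComponentsWithStats(img)
for i in range(1,n):
    if st[i,4]>200:
        yy,xx=np.nonzero(l==i); c,sz,a=cv2.minAreaRect(np.c_[xx,yy].astype(np.float32)); print("reel",360+c[0]/2,-420+c[1]/2,np.round(np.array(sz)/2,1),round(a,1))
        k=(abs(t[:,1]*1000-(-420+c[1]/2))<6); print("  top",np.percentile(t[k,2],[10,50,90]).round(4))
E
python3 bed.py w9
```

```text
25.05 [ 0.4562 -0.2801  0.2525] [ 0.2  0.7 -0.8] 0.08532681474228618
reel 525.25 -388.75 [12.5  8.5] 90.0
  top [0.0616 0.0798 0.091 ]
reel 461.8062438964844 -345.14752197265625 [80.8 36.1] 3.2
  top [0.0652 0.0665 0.0677]
reel 456.5221405029297 -212.28138732910156 [80.6 36.2] 3.8
  top [0.0652 0.0665 0.0677]
reel 518.25 -166.25 [11.5 22.5] 90.0
  top [0.0618 0.0836 0.0907]
```

View pics/w9.png

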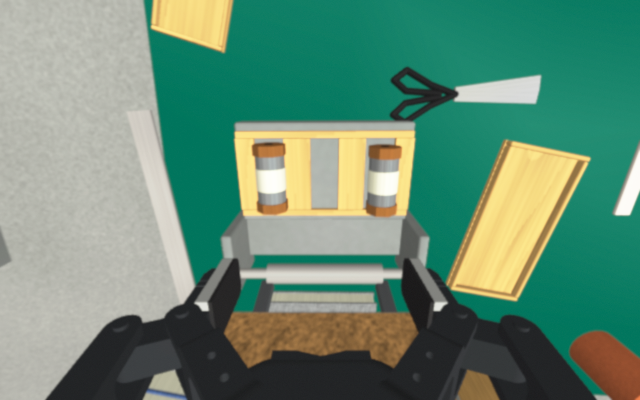

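Wrist view: both reels are seated at pixels (271,180) and (383,180), with both tops at 66.5 mm. The press's origin comes out at about (459,-279) mm. Now to the lever bar.

Emit:
move_arm(
  rows=[
    [[0,0,45,0,0,-8.2,-1],[0,0,90,0,0,-16.4,-1],[20,2,105,0,0,-24.6,-1],[40,4,105,0,0,-32.8,-1],[60,5,105,0,0,-41,-1],[80,6,105,0,0,-49.2,-1],[100,7,105,0,0,-57.4,-1],[120,8,105,0,0,-65.6,-1],[135,9,105,0,0,-73.8,-1],[147,10,105,0,0,-82,-1]],
  ],
)

```text
clock: 26.05
position: [0.6021, -0.2674, 0.351]
tcp_rot: [[-0.192, 0.981, -0.004], [0.981, 0.192, 0.002], [0.002, -0.003, -1.0]]
ft_force: [0.8, -0.1, 0.6]
grip_width: 0.0854
```

Emit:
move_arm(
  rows=[
    [[0,0,0,0,0,-7.9,-1],[0,0,0,0,0,-7.9,-1],[0,0,0,0,0,-7.9,-1],[0,0,0,0,0,-7.9,-1]],
  ],
)

```text
clock: 26.45
position: [0.6011, -0.2681, 0.3532]
tcp_rot: [[-0.063, 0.998, -0.001], [0.998, 0.063, 0.0], [0.001, -0.001, -1.0]]
ft_force: [0.0, -0.1, 0.0]
grip_width: 0.0852
```

```bash
python3 - <<'E'
from h import *
p=r.read_camera("wrist"); w=cloud(p).reshape(-1,3); s=r.get_state(); print(s["clock"],np.round(s["position"],4),np.round(s["tcp_rot"],3).tolist(),s["qpos"])
cv2.imwrite("pics/w10.png",p["frame"])
q=w[(w[:,0]>.55)&(w[:,0]<.67)&(w[:,1]>-.36)&(w[:,1]<-.18)&(w[:,2]>.26)&(w[:,2]<.31)]
print(len(q),np.percentile(q,[1,50,99],axis=0).round(4).tolist())
for y in np.arange(-.34,-.19,.02):
    k=q[abs(q[:,1]-y)<.01]
    if len(k)>5: print(round(y,3),len(k),np.percentile(k,[3,50,97],axis=0)[:,[0,2]].round(4).tolist())
E
```

```text
26.5 [ 0.6011 -0.2681  0.3535] [[-0.062, 0.998, -0.0], [0.998, 0.062, 0.0], [0.0, -0.0, -1.0]] [-4.19576288e-01  5.95751473e-01  8.00479517e-01  1.77606056e+00
 -2.04228894e-05  1.08906293e+00]
3746 [[0.5923, -0.3348, 0.2827], [0.6021, -0.2608, 0.2913], [0.6125, -0.2069, 0.2935]]
-0.34 141 [[0.599, 0.2866], [0.6062, 0.2914], [0.6139, 0.2933]]
-0.32 440 [[0.5984, 0.2873], [0.6056, 0.2915], [0.6129, 0.2933]]
-0.3 480 [[0.5971, 0.2872], [0.6043, 0.2914], [0.6117, 0.2932]]
-0.28 547 [[0.5955, 0.2861], [0.603, 0.2913], [0.6107, 0.2931]]
-0.26 584 [[0.5945, 0.2868], [0.6018, 0.2913], [0.6092, 0.2931]]
-0.24 647 [[0.5935, 0.2867], [0.6009, 0.2914], [0.6083, 0.2931]]
-0.22 716 [[0.5921, 0.287], [0.5995, 0.2913], [0.6068, 0.2931]]
-0.2 191 [[0.5917, 0.2635], [0.5982, 0.2892], [0.6063, 0.2928]]
```

Emit:
move_arm(
  rows=[
    [[1.4,-1.5,-25,0,0,0,-1],[1.4,-1.5,-50,0,0,0,-1],[1.4,-1.5,-65,0,0,0,-1],[1.4,-1.5,-65,0,0,0,-1],[1.4,-1.5,-65,0,0,0,1],[1.4,-1.5,-65,0,0,0,1],[1.4,-1.5,-65,0,0,0,1],[1.4,-1.5,-65,0,0,0,1],[1.4,-1.5,-65,0,0,0,1]],
  ],
  newtons=35,
)

```text
clock: 27.4
position: [0.6029, -0.2698, 0.2895]
tcp_rot: [[-0.061, 0.998, 0.001], [0.998, 0.061, -0.001], [-0.001, 0.001, -1.0]]
ft_force: [-0.8, 0.7, 1.9]
grip_width: 0.015
```

Emit:
move_arm(
  rows=[
    [[-18.3,-1.1,1.8,0,0,0,1],[-36.5,-2.3,2.1,0,0,0,1],[-54.8,-3.4,0.7,0,0,0,1],[-72.9,-4.5,-2.2,0,0,0,1],[-90.6,-5.6,-6.7,0,0,0,1],[-107.9,-6.7,-12.8,0,0,0,1],[-124.7,-7.7,-20.3,0,0,0,1],[-140.6,-8.7,-29.3,0,0,0,1],[-155.8,-9.7,-39.6,0,0,0,1],[-170,-10.6,-51.2,0,0,0,1]],
  ],
)

```text
clock: 28.4
position: [0.4359, -0.2803, 0.2401]
tcp_rot: [[-0.062, 0.998, 0.01], [0.998, 0.062, -0.001], [-0.002, 0.01, -1.0]]
ft_force: [2.2, 2.8, 9.5]
grip_width: 0.0147
```

Emit:
move_arm(
  rows=[
    [[-13.2,-0.8,-12.8,0,0,0,1],[-25,-1.6,-26.7,0,0,0,1],[-35.8,-2.2,-41.6,0,0,0,1],[-45.1,-2.8,-57.4,0,0,0,1],[-53.1,-3.3,-73.9,0,0,0,1],[-59.6,-3.7,-91,0,0,0,1],[-64.6,-4,-108.7,0,0,0,1],[-68,-4.2,-126.7,0,0,0,1],[-69.3,-4.3,-137.7,0,0,0,1],[-70,-4.3,-144,0,0,0,1]],
  ],
)

```text
clock: 29.4
position: [0.3634, -0.2848, 0.0946]
tcp_rot: [[-0.061, 0.998, 0.002], [0.998, 0.061, -0.001], [-0.001, 0.002, -1.0]]
ft_force: [-2.2, 2.1, 10.0]
grip_width: 0.0147
```

Emit:
move_arm(
  rows=[
    [[0,0,0,0,0,0,1],[0,0,0,0,0,0,1]],
  ],
)

```text
clock: 29.6
position: [0.3634, -0.2848, 0.095]
tcp_rot: [[-0.061, 0.998, 0.002], [0.998, 0.061, -0.001], [-0.001, 0.002, -1.0]]
ft_force: [-1.4, 2.1, 10.1]
grip_width: 0.0148
```

```bash
python3 - <<'E'
from h import *
s=r.get_state(); P=np.array(s["position"])*1000; print(s["clock"],P.round(1),np.round(s["ft_force"],1))
O=np.array([458.6,-278.7]);a=np.radians(3.5);ex=np.array([np.cos(a),np.sin(a)])
X=(P[:2]-O)@ex
p=r.read_camera("scene"); q=r.read_camera("side")
for pz in (0,3,5,8): 
    Z=P[2]-pz; th=np.degrees(np.arctan2(Z-75.5,115-X)); print(pz,"X",round(X,1),"Z",round(Z,1),"radius",np.hypot(Z-75.5,115-X).round(1),"e deg",round(th-np.degrees(np.arctan2(12,210)),2))
for n,pp in (("scene",p),("side",q)):
    w=cloud(pp).reshape(-1,3); O3=w[:,:2]*1000-O; f=np.c_[O3@ex,O3@np.array([-ex[1],ex[0]]),w[:,2]*1000]
    for lo,hi in ((-64,-40),(40,64)):
        k=f[(abs(f[:,0]+95)<25)&(f[:,1]>lo)&(f[:,1]<hi)&(f[:,2]>60)&(f[:,2]<140)]
        if len(k)>5: print(n,lo,len(k),np.percentile(k,[5,50,95],axis=0).round(1).tolist())
    cv2.imwrite(f"pics/{n}5.png",pp["frame"])
E
```

```text
29.6 [ 363.4 -284.8   95. ] [-1.4  2.1 10.1]
0 X -95.4 Z 95.0 radius 211.3 e deg 2.03
3 X -95.4 Z 92.0 radius 211.0 e deg 1.22
5 X -95.4 Z 90.0 radius 210.9 e deg 0.68
8 X -95.4 Z 87.0 radius 210.7 e deg -0.14
scene -64 65 [[-97.1, -62.9, 97.4], [-89.2, -55.4, 102.1], [-73.6, -42.5, 106.5]]
scene 40 60 [[-97.0, 41.5, 95.0], [-88.8, 54.6, 101.3], [-73.2, 62.2, 105.6]]
side -64 39 [[-99.2, -63.4, 96.4], [-94.3, -54.5, 103.7], [-78.1, -41.9, 109.0]]
```

Emit:
move_arm(
  rows=[
    [[0,0,-2,0,0,0,1],[0,0,-4,0,0,0,1],[0,0,-5,0,0,0,1],[0,0,-5,0,0,0,1]],
  ],
)

```text
clock: 30.1
position: [0.363, -0.2848, 0.0901]
tcp_rot: [[-0.061, 0.998, 0.001], [0.998, 0.061, -0.001], [-0.001, 0.001, -1.0]]
ft_force: [-3.6, 1.7, 11.2]
grip_width: 0.0145
```

Emit:
move_arm(
  rows=[
    [[0,0,-2,0,0,0,1],[0,0,-3,0,0,0,1],[0,0,-3,0,0,0,1]],
  ],
)

```text
clock: 30.4
position: [0.3628, -0.2848, 0.087]
tcp_rot: [[-0.061, 0.998, 0.001], [0.998, 0.061, -0.001], [-0.001, 0.001, -1.0]]
ft_force: [-3.7, 2.0, 11.0]
grip_width: 0.0142
```

```bash
python3 - <<'E'
from h import *
p=r.read_camera("wrist"); w=cloud(p).reshape(-1,3); s=r.get_state(); print(s["clock"],s["ft_force"])
cv2.imwrite("pics/w11.png",p["frame"])
O=np.array([458.6,-278.7]);a=np.radians(3.5);ex=np.array([np.cos(a),np.sin(a)]); O3=w[:,:2]*1000-O; f=np.c_[O3@ex,O3@np.array([-ex[1],ex[0]]),w[:,2]*1000]
for y in range(15,70,8):
    k=f[(abs(f[:,0]+95)<12)&(f[:,1]>y)&(f[:,1]<y+8)&(f[:,2]>60)&(f[:,2]<140)]
    if len(k)>5: print(y,len(k),np.percentile(k,[3,50,97],axis=0)[:,[0,2]].round(1).tolist())
# jaw plate top heights
k=f[(f[:,0]>-50)&(f[:,0]<60)&(abs(f[:,1])<60)&(f[:,2]>60)&(f[:,2]<140)]; 
if len(k): print("plate",np.percentile(k,[3,50,97],axis=0).round(1).tolist())
E
```

```text
30.45 [-3.97404087  1.59283724  9.93068895]
15 1009 [[-106.5, 92.6], [-94.1, 97.9], [-83.6, 139.4]]
23 567 [[-103.5, 91.7], [-96.3, 96.4], [-89.0, 98.0]]
31 598 [[-103.3, 91.8], [-96.2, 96.4], [-88.8, 98.1]]
39 645 [[-103.5, 91.9], [-96.2, 96.3], [-88.9, 98.1]]
47 722 [[-103.4, 91.6], [-95.8, 96.3], [-87.8, 98.2]]
55 1007 [[-103.2, 91.9], [-93.4, 95.5], [-83.6, 98.0]]
63 224 [[-103.0, 82.8], [-95.4, 90.6], [-84.2, 97.4]]
plate [[-48.5, -47.3, 84.2], [0.7, 17.5, 85.9], [42.4, 57.3, 87.7]]
```

View pics/w11.png

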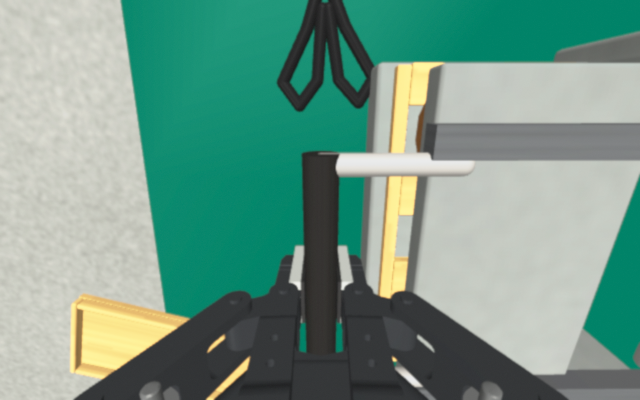

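The bar top is at 98 mm, so its centre is about 89–90 mm and the jaw is about 0.5° from the end (q≈1.64), fully down. The view shows the bar held between the fingers at (320,250) with the jaw plate flat at right. I hold, then ease it up.

Emit:
move_arm(
  rows=[
    [[0,0,0,0,0,0,1],[0,0,0,0,0,0,1],[0,0,0,0,0,0,1],[0,0,0,0,0,0,1],[0,0,0,0,0,0,1],[0,0,0,0,0,0,1],[0,0,0,0,0,0,1],[0,0,0,0,0,0,1]],
  ],
  newtons=45,
)

```text
clock: 31.25
position: [0.3628, -0.2848, 0.0871]
tcp_rot: [[-0.061, 0.998, 0.001], [0.998, 0.061, -0.001], [-0.001, 0.001, -1.0]]
ft_force: [-4.4, 2.5, 11.0]
grip_width: 0.0147
```

Emit:
move_arm(
  rows=[
    [[0.8,0,9,0,0,0,1],[1.9,0.1,18.3,0,0,0,1],[5.3,0.3,36.3,0,0,0,1],[10.3,0.6,53.9,0,0,0,1],[16.8,1,71.1,0,0,0,1],[24.8,1.5,87.6,0,0,0,1],[34,2.1,103.4,0,0,0,1],[44.8,2.8,118.3,0,0,0,1],[56.7,3.5,132.2,0,0,0,1],[69.9,4.3,145,0,0,0,1]],
  ],
)

```text
clock: 32.25
position: [0.4363, -0.2803, 0.2312]
tcp_rot: [[-0.062, 0.998, 0.006], [0.998, 0.062, -0.0], [-0.001, 0.006, -1.0]]
ft_force: [9.4, -2.4, -10.2]
grip_width: 0.0145
```

```bash
cat > barpos.py <<'E'
from h import *
p=r.read_camera("wrist"); w=cloud(p).reshape(-1,3); s=r.get_state(); P=np.array(s["position"])*1000; print(s["clock"],P.round(1),np.round(s["ft_force"],1),s["grip_width"])
O=np.array([458.6,-278.7]);a=np.radians(3.5);ex=np.array([np.cos(a),np.sin(a)]); O3=w[:,:2]*1000-O; f=np.c_[O3@ex,O3@np.array([-ex[1],ex[0]]),w[:,2]*1000]
X=(P[:2]-O)@ex; print("tcp X",X.round(1))
k=f[(abs(f[:,0]-X)<15)&(f[:,1]>28)&(f[:,1]<50)&(f[:,2]>P[2]-30)&(f[:,2]<P[2]+30)]
if len(k)>5:
    b=np.percentile(k,[3,50,97],axis=0)[:,[0,2]]; x=b[1,0]; z=b[2,1]-8.5; e=np.degrees(np.arctan2(z-75.5,115-x)-np.arctan2(12,210)); print("bar",b.round(1).tolist(),"e",e.round(2),"q",np.radians(95-e).round(3))
E
python3 barpos.py
```

```text
32.3 [ 438.8 -280.1  233.2] [10.6  3.  -1.8] 0.014740847682176575
tcp X -19.9
bar [[-29.7, 239.1], [-22.3, 243.6], [-15.1, 245.3]] e 46.32 q 0.85
```

Emit:
move_arm(
  rows=[
    [[14.2,0.9,11.6,0,0,0,1],[29.3,1.8,22,0,0,0,1],[45.3,2.8,31.5,0,0,0,1],[62,3.9,39,0,0,0,1],[79.3,4.9,45,0,0,0,1],[97,6,50,0,0,0,1],[115.2,7.2,53,0,0,0,1],[133.4,8.3,54.5,0,0,0,1],[151.7,9.4,54,0,0,0,1],[163,10.2,53,0,0,0,1]],
  ],
)

```text
clock: 33.3
position: [0.5966, -0.2704, 0.2838]
tcp_rot: [[-0.061, 0.998, 0.0], [0.998, 0.061, -0.001], [-0.001, 0.0, -1.0]]
ft_force: [0.1, -1.2, 2.2]
grip_width: 0.0145
```

Emit:
move_arm(
  rows=[
    [[4,0.2,-0.4,0,0,0,1],[8,0.4,-0.6,0,0,0,1],[9,0.4,-0.6,0,0,0,1],[9,0.4,-0.6,0,0,0,1]],
  ],
)

```text
clock: 33.7
position: [0.6031, -0.27, 0.2832]
tcp_rot: [[-0.06, 0.998, -0.002], [0.998, 0.06, -0.0], [0.0, -0.002, -1.0]]
ft_force: [-4.7, -0.4, 3.3]
grip_width: 0.0149
```

```bash
python3 barpos.py
```

```text
33.75 [ 603.1 -270.   283.2] [-5.1 -1.5  2.8] 0.01426549668488164
tcp X 144.8
bar [[137.4, 286.6], [144.6, 291.3], [152.1, 293.1]] e 94.79 q 0.004
```

The jaw is open (q≈0) and resting on its stop. I release the bar and look at the bed and tray.

Emit:
move_arm(
  rows=[
    [[0,0,0,0,0,0,0.6],[0,0,0,0,0,0,0.3],[0,0,0,0,0,0,-0.2],[0,0,0,0,0,0,-1],[0,0,0,0,0,0,-1],[0,0,30,0,0,0,-1],[0,0,70,0,0,4,-1],[-10,-1,75,0,0,12,-1],[-25,-2,75,0,0,20,-1],[-45,-4,75,0,0,28,-1]],
  ],
)

```text
clock: 34.75
position: [0.5603, -0.2735, 0.3579]
tcp_rot: [[-0.528, 0.849, 0.001], [0.849, 0.528, -0.0], [-0.001, 0.001, -1.0]]
ft_force: [-0.2, 0.2, 0.1]
grip_width: 0.0855
```

Emit:
move_arm(
  rows=[
    [[-20,0,0,0,0,8,-1],[-45,0,0,0,0,16,-1],[-75,0,0,0,0,24,-1],[-100,0,-10,0,0,32,-1],[-100,0,-45,0,0,40,-1],[-100,0,-80,0,0,48,-1],[-100,0,-100,0,0,56,-1],[-100,0,-105,0,0,62,-1],[-100,0,-105,0,0,62,-1],[-100,0,-105,0,0,62,-1]],
  ],
)

```text
clock: 35.75
position: [0.46, -0.2738, 0.2534]
tcp_rot: [[-0.998, -0.059, 0.001], [-0.059, 0.998, -0.0], [-0.001, -0.0, -1.0]]
ft_force: [0.9, 0.1, 1.0]
grip_width: 0.0853
```

```bash
cat >> bed.py <<'E'
b=q[(q[:,0]>.5)&(q[:,1]<-.15)&(q[:,2]>.1)]
if len(b): print("jaw pts x,z max",b[:,0].min().round(3),b[:,0].max().round(3),np.percentile(b[:,2],99).round(3))
t=q[(q[:,0]>.38)&(q[:,0]<.68)&(q[:,1]>-.13)&(q[:,1]<.12)&(q[:,2]>.012)&(q[:,2]<.024)]
if len(t)>50:
    print("tray rim",cv2.minAreaRect((t[:,:2]*1000).astype(np.float32)),np.median(t[:,2]).round(4))
E
python3 bed.py w12
```

```text
35.8 [ 0.4603 -0.2739  0.2537] [-0.1  0.5 -0.1] 0.08532673791340681
reel 525.0 -388.25 [11.5  9. ] 90.0
  top [0.0595 0.0797 0.0908]
reel 461.7396545410156 -345.3241424560547 [80.4 36.3] 3.4
  top [0.0652 0.0665 0.0678]
reel 456.6068801879883 -211.95693969726562 [80.8 36.5] 4.1
  top [0.0652 0.0666 0.0677]
reel 518.5 -166.25 [11.5 22. ] 90.0
  top [0.0612 0.0835 0.0909]
jaw pts x,z max 0.563 0.598 0.201
tray rim ((523.66455078125, -14.125167846679688), (107.76649475097656, 223.7351837158203), 82.17467498779297) 0.0175
```

View pics/w12.png

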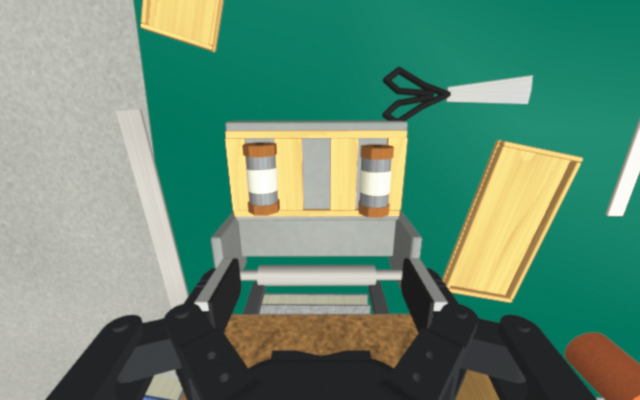

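Wrist view: both reels are still seated at (262,180) and (375,180), and the tray at (512,222) has not moved. I pick up the first reel for the tray.

Emit:
move_arm(
  rows=[
    [[-3.5,40,-30,0,0,0,-1],[-3.5,62,-75,0,0,0,-1],[-3.5,62,-120,0,0,0,-1],[-3.5,62,-160,0,0,0,-1],[-3.5,62,-182,0,0,0,-1],[-3.5,62,-190,0,0,0,-1],[-3.5,62,-190,0,0,0,1],[-3.5,62,-190,0,0,0,1],[-3.5,62,-190,0,0,0,1],[-3.5,62,-190,0,0,0,1]],
  ],
  newtons=40,
)

```text
clock: 36.8
position: [0.4576, -0.2125, 0.0648]
tcp_rot: [[-0.998, -0.06, 0.004], [-0.06, 0.998, -0.002], [-0.003, -0.002, -1.0]]
ft_force: [-0.4, 0.1, 5.1]
grip_width: 0.0333
```

Emit:
move_arm(
  rows=[
    [[0,0,0,0,0,0,1],[0,0,10,0,0,0,1],[0,0,35,0,0,0,1],[0,0,70,0,0,0,1],[0,0,105,0,0,0,1],[0,0,105,0,0,0,1]],
  ],
)

```text
clock: 37.4
position: [0.4594, -0.2132, 0.174]
tcp_rot: [[-0.998, -0.061, 0.01], [-0.061, 0.998, -0.005], [-0.01, -0.005, -1.0]]
ft_force: [0.0, -0.9, -1.0]
grip_width: 0.0335
```

```bash
python3 held.py w13 | head -2
```

```text
37.45 [ 0.4581 -0.2126  0.1714] [-0.1 -0.4 -1.7] 0.033156826943083896
reel [[0.4178, -0.2333, 0.1574], [0.451, -0.2143, 0.1736], [0.4929, -0.1981, 0.1767], [0.498, -0.1955, 0.186]]
```

Emit:
move_arm(
  rows=[
    [[0,15,20,0,0,7.9,1],[0,40,30,0,0,15.8,1],[5,70,30,0,0,23.7,1],[15,100,30,0,0,31.6,1],[30,125,30,0,0,39.5,1],[50,145,30,0,0,47.4,1],[70,165,30,0,0,55.3,1],[90,180,30,0,0,63.2,1],[105,190,30,0,0,71.1,1],[110,192.5,20,0,0,78.7,1]],
  ],
)

```text
clock: 38.45
position: [0.5677, -0.0177, 0.1876]
tcp_rot: [[-0.129, -0.992, 0.001], [-0.992, 0.129, 0.0], [-0.0, -0.001, -1.0]]
ft_force: [-1.0, -0.3, -1.1]
grip_width: 0.0329
```

Emit:
move_arm(
  rows=[
    [[0,0,-30,0,0,0,1],[0,0,-60,0,0,0,1],[0,0,-60,0,0,0,1],[0,0,-60,0,0,0,1]],
  ],
)

```text
clock: 38.85
position: [0.5651, -0.0192, 0.127]
tcp_rot: [[-0.136, -0.991, -0.003], [-0.991, 0.136, 0.0], [0.0, 0.003, -1.0]]
ft_force: [-0.2, -0.4, -0.3]
grip_width: 0.0332
```

```bash
cat > trayv.py <<'E'
from h import *
import sys
p=r.read_camera("wrist"); w=cloud(p); s=r.get_state(); print(s["clock"],np.round(s["position"],4),np.round(s["tcp_rot"],3)[:2,0],np.round(s["ft_force"],1),s["grip_width"])
cv2.imwrite(f"pics/{sys.argv[1]}.png",p["frame"])
q=w.reshape(-1,3); pz=s["position"][2]
t=w[190:360,285:358].reshape(-1,3); t=t[(t[:,2]>pz-.02)&(t[:,2]<pz+.03)]
if len(t): print("reel",cv2.minAreaRect((t[:,:2]*1000).astype(np.float32)),np.percentile(t[:,2],[50,95]).round(4))
t=q[(q[:,0]>.38)&(q[:,0]<.68)&(q[:,1]>-.13)&(q[:,1]<.12)&(q[:,2]>.012)&(q[:,2]<.024)]
print("rim",cv2.minAreaRect((t[:,:2]*1000).astype(np.float32)),np.median(t[:,2]).round(4),np.percentile(t,[1,99],axis=0).round(3)[:,:2].tolist())
E
python3 trayv.py w14
```

```text
38.9 [ 0.5663 -0.0192  0.1284] [-0.136 -0.991] [-0.4 -0.9 -0.6] 0.0329501786532053
reel ((564.671142578125, -20.936355590820312), (82.11734771728516, 38.969573974609375), 83.78706359863281) [0.1265 0.1297]
rim ((523.6446533203125, -13.406936645507812), (106.32857513427734, 224.5739288330078), 82.02013397216797) 0.018 [[0.409, -0.079], [0.638, 0.049]]
```

View pics/w14.png

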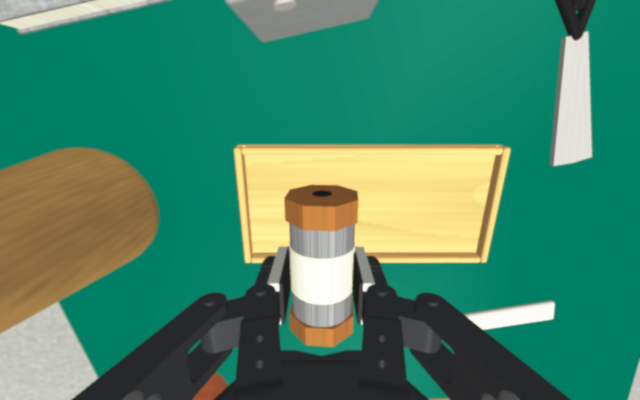

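Wrist view: the tray is at (370,205) under the reel, which is held at (320,265) but sits a little low in the grip. I lower it gently.

Emit:
move_arm(
  rows=[
    [[1.5,0.5,-25,0,0,0,1],[1.5,0.5,-50,0,0,0,1],[1.5,0.5,-66,0,0,0,1],[1.5,0.5,-74,0,0,0,1],[1.5,0.5,-79,0,0,0,1],[1.5,0.5,-82,0,0,0,1],[1.5,0.5,-84,0,0,0,1],[1.5,0.5,-84,0,0,0,1]],
  ],
)

```text
clock: 39.7
position: [0.5682, -0.0187, 0.0445]
tcp_rot: [[-0.136, -0.991, 0.001], [-0.991, 0.136, -0.0], [-0.0, -0.001, -1.0]]
ft_force: [-0.6, 0.3, -1.0]
grip_width: 0.0328
```

```bash
python3 trayv.py w15
```

```text
39.75 [ 0.5681 -0.0187  0.0445] [-0.136 -0.991] [ 1.   1.1 -0.7] 0.03335472760162477
reel ((567.7056274414062, -20.602928161621094), (81.77212524414062, 38.991703033447266), 83.83042907714844) [0.044  0.0471]
rim ((523.2056884765625, -13.279823303222656), (106.45219421386719, 224.3632049560547), 82.1847152709961) 0.018 [[0.409, -0.079], [0.634, 0.049]]
```

Emit:
move_arm(
  rows=[
    [[0,0,-1.5,0,0,0,1],[0,0,-3,0,0,0,1],[0,0,-3.5,0,0,0,1],[0,0,-3.5,0,0,0,1]],
  ],
)

```text
clock: 40.15
position: [0.568, -0.0187, 0.041]
tcp_rot: [[-0.136, -0.991, 0.001], [-0.991, 0.136, -0.0], [-0.0, -0.001, -1.0]]
ft_force: [-0.6, 0.5, 3.6]
grip_width: 0.0335
```

Contact (3.6 N). I release and go up to look.

Emit:
move_arm(
  rows=[
    [[0,0,0,0,0,0,0.1],[0,0,0,0,0,0,-0.1],[0,0,0,0,0,0,-0.2],[0,0,0,0,0,0,-0.2],[0,0,30,0,0,0,-0.2],[-15,0,75,0,0,0,-0.2],[-40,-10,120,0,0,-8,-0.5],[-60,-40,160,0,0,-16,-1],[-75,-75,180,0,0,-24,-1],[-85,-115,190,0,0,-32,-1]],
  ],
)

```text
clock: 41.15
position: [0.4829, -0.1345, 0.234]
tcp_rot: [[-0.643, -0.766, 0.005], [-0.766, 0.643, -0.002], [-0.002, -0.005, -1.0]]
ft_force: [0.6, -1.0, 0.2]
grip_width: 0.0856
```

Emit:
move_arm(
  rows=[
    [[-8,-40,5,0,0,-8,-1],[-15,-80,10,0,0,-16,-1],[-20,-120,15,0,0,-24,-1],[-22,-150,20,0,0,-32,-1],[-23,-150,20,0,0,-40,-1],[-23,-150,20,0,0,-46.5,-1],[-23,-150,20,0,0,-46.5,-1],[-23,-150,20,0,0,-46.5,-1]],
  ],
)

```text
clock: 41.95
position: [0.4596, -0.2836, 0.2503]
tcp_rot: [[-0.998, -0.067, -0.0], [-0.067, 0.998, 0.0], [0.0, 0.0, -1.0]]
ft_force: [-0.6, -0.2, -0.2]
grip_width: 0.0855
```

```bash
cat >> bed.py <<'E'
t=q[(q[:,0]>.38)&(q[:,0]<.68)&(q[:,1]>-.13)&(q[:,1]<.12)&(q[:,2]>.028)&(q[:,2]<.1)]
if len(t)>50: print("in tray",cv2.minAreaRect((t[:,:2]*1000).astype(np.float32)),np.percentile(t[:,2],[50,95]).round(4))
E
python3 bed.py w16
```

```text
42.0 [ 0.4597 -0.2835  0.2503] [-0.3 -0.5  0.5] 0.08563794163301701
reel 525.25 -388.25 [11.5  8.5] 90.0
  top [0.061  0.0804 0.0907]
reel 461.8465576171875 -345.14137268066406 [80.7 36.3] 3.4
  top [0.0652 0.0665 0.0677]
reel 518.5 -166.25 [11.5 22. ] 90.0
  top [0.0618 0.0833 0.0908]
jaw pts x,z max 0.563 0.597 0.197
tray rim ((523.6943969726562, -14.739639282226562), (107.7469253540039, 224.19285583496094), 81.82958221435547) 0.0176
in tray ((566.3450317382812, -21.480884552001953), (82.43892669677734, 36.6511344909668), 82.18558502197266) [0.0393 0.0427]
```

Emit:
move_arm(
  rows=[
    [[2,-40,-30,0,0,0,-1],[2,-61.5,-75,0,0,0,-1],[2,-61.5,-120,0,0,0,-1],[2,-61.5,-160,0,0,0,-1],[2,-61.5,-182,0,0,0,-1],[2,-61.5,-189,0,0,0,-1],[2,-61.5,-189,0,0,0,1],[2,-61.5,-189,0,0,0,1],[2,-61.5,-189,0,0,0,1],[2,-61.5,-189,0,0,0,1]],
  ],
  newtons=50,
)

```text
clock: 43.0
position: [0.463, -0.3461, 0.0637]
tcp_rot: [[-0.998, -0.065, 0.003], [-0.065, 0.998, -0.003], [-0.003, -0.003, -1.0]]
ft_force: [-0.2, 0.0, 5.2]
grip_width: 0.0327
```

Emit:
move_arm(
  rows=[
    [[0,0,0,0,0,0,1],[0,0,10,0,0,0,1],[0,0,35,0,0,0,1],[0,0,75,0,0,0,1],[0,15,115,0,0,0,1],[0,45,135,0,0,0,1],[0,90,135,0,0,7.8,1],[0,135,135,0,0,15.6,1],[0,180,135,0,0,23.4,1],[2,225,135,0,0,31.2,1]],
  ],
)

```text
clock: 44.0
position: [0.4631, -0.1186, 0.1973]
tcp_rot: [[-0.818, -0.576, 0.001], [-0.576, 0.818, -0.0], [-0.001, -0.001, -1.0]]
ft_force: [1.2, 0.8, -1.3]
grip_width: 0.0329
```

```bash
python3 trayv.py w17
```

```text
44.05 [ 0.463  -0.1123  0.1971] [-0.811 -0.585] [-1.4  5.  -0.7] 0.032630483484517366
reel ((462.3265075683594, -119.92056274414062), (81.93854522705078, 38.96190643310547), 35.82109069824219) [0.1978 0.2009]
rim ((523.08056640625, -13.453010559082031), (106.48432159423828, 223.2568359375), 82.55815887451172) 0.0179 [[0.407, -0.06], [0.624, 0.051]]
```

Emit:
move_arm(
  rows=[
    [[2,25,0,0,0,7.8,1],[6,55,0,0,0,15.6,1],[10,85,0,0,0,23.4,1],[14,105,0,0,0,31.2,1],[15,112,0,0,0,39,1],[15,112,-25,0,0,46.8,1],[15,112,-60,0,0,46.8,1],[15,112,-80,0,0,46.8,1],[15,112,-80,0,0,46.8,1]],
  ],
)

```text
clock: 44.95
position: [0.4761, -0.0082, 0.1141]
tcp_rot: [[-0.145, -0.989, -0.006], [-0.989, 0.145, 0.0], [0.001, 0.006, -1.0]]
ft_force: [-0.2, 0.8, -0.3]
grip_width: 0.0329
```

```bash
python3 trayv.py w18
```

```text
45.0 [ 0.4776 -0.0083  0.1158] [-0.145 -0.989] [-0.4 -0.6 -0.7] 0.032781827922383704
reel ((476.1187438964844, -10.202594757080078), (81.77218627929688, 39.04328536987305), 79.6961441040039) [0.1146 0.1177]
rim ((523.7142333984375, -13.252525329589844), (106.56561279296875, 224.61021423339844), 82.1127700805664) 0.0181 [[0.409, -0.079], [0.637, 0.048]]
```

Emit:
move_arm(
  rows=[
    [[1.5,1,-25,0,0,0,1],[1.5,1,-48,0,0,0,1],[1.5,1,-62,0,0,0,1],[1.5,1,-68,0,0,0,1],[1.5,1,-71,0,0,0,1],[1.5,1,-73,0,0,0,1],[1.5,1,-74,0,0,0,1],[1.5,1,-75,0,0,0,1],[1.5,1,-75,0,0,0,1]],
  ],
)

```text
clock: 45.9
position: [0.4805, -0.0072, 0.0418]
tcp_rot: [[-0.145, -0.989, 0.001], [-0.989, 0.145, -0.0], [-0.0, -0.001, -1.0]]
ft_force: [0.5, -0.3, -1.2]
grip_width: 0.0332
```

Emit:
move_arm(
  rows=[
    [[0,0,-1,0,0,0,1],[0,0,-2,0,0,0,1],[0,0,-2,0,0,0,1]],
  ],
)

```text
clock: 46.2
position: [0.4804, -0.0072, 0.0398]
tcp_rot: [[-0.145, -0.989, 0.001], [-0.989, 0.145, -0.0], [0.0, -0.001, -1.0]]
ft_force: [-0.0, -0.7, 2.3]
grip_width: 0.0327
```

```bash
python3 trayv.py w19
```

```text
46.25 [ 0.4804 -0.0072  0.0398] [-0.145 -0.989] [-0.8  0.1  2.9] 0.03341380676471408
reel ((480.1391296386719, -9.298511505126953), (81.7118911743164, 38.97885513305664), 82.17798614501953) [0.0402 0.0434]
rim ((523.9131469726562, -13.271430969238281), (106.86544799804688, 224.27061462402344), 82.18582153320312) 0.0181 [[0.409, -0.079], [0.637, 0.039]]
```

Contact, so I release and retreat, moving clear to look.

Emit:
move_arm(
  rows=[
    [[0,0,0,0,0,0,0.1],[0,0,0,0,0,0,-0.1],[0,0,0,0,0,0,-0.2],[0,0,0,0,0,0,-0.2],[0,0,30,0,0,0,-0.2],[0,0,75,0,0,0,-0.2],[0,0,120,0,0,0,-0.5],[0,20,165,0,0,0,-1],[0,40,200,0,0,0,-1],[0,50,220,0,0,0,-1]],
  ],
)

```text
clock: 47.25
position: [0.4813, 0.044, 0.2631]
tcp_rot: [[-0.144, -0.99, 0.006], [-0.99, 0.144, 0.001], [-0.002, -0.005, -1.0]]
ft_force: [0.7, -0.2, 0.1]
grip_width: 0.0855
```

Emit:
move_arm(
  rows=[
    [[0,0,0,0,0,0,-1],[0,0,0,0,0,0,-1]],
  ],
)

```text
clock: 47.45
position: [0.4801, 0.0428, 0.2591]
tcp_rot: [[-0.144, -0.99, 0.0], [-0.99, 0.144, -0.0], [0.0, -0.0, -1.0]]
ft_force: [-0.3, 0.7, -1.2]
grip_width: 0.0854
```

```bash
python3 - <<'E'
from h import *
p=r.read_camera("wrist"); w=cloud(p).reshape(-1,3); print(r.get_state()["clock"]); cv2.imwrite("pics/w20.png",p["frame"])
q=w[(w[:,0]>.38)&(w[:,0]<.68)&(w[:,1]>-.13)&(w[:,1]<.12)]
t=q[(q[:,2]>.012)&(q[:,2]<.022)]; print("rim",cv2.minAreaRect((t[:,:2]*1000).astype(np.float32)))
for lo,hi in ((.40,.523),(.523,.66)):
    t=q[(q[:,2]>.028)&(q[:,2]<.1)&(q[:,0]>lo)&(q[:,0]<hi)]; print("reel",cv2.minAreaRect((t[:,:2]*1000).astype(np.float32)),np.percentile(t[:,2],[50,95]).round(4))
for n in ("scene","side"):
    pp=r.read_camera(n); cv2.imwrite(f"pics/{n}9.png",pp["frame"])
    w=cloud(pp).reshape(-1,3); b=w[(w[:,0]>.5)&(w[:,0]<.7)&(w[:,1]>-.36)&(w[:,1]<-.19)&(w[:,2]>.272)&(w[:,2]<.31)]
    print(n,"bar",len(b),b.mean(0).round(3))
a=cv2.imread("pics/scene9.png")[100:400,120:480]; cv2.imwrite("pics/s9.png",cv2.resize(a,(720,600),interpolation=cv2.INTER_CUBIC))
E
```

```text
47.5
rim ((523.461181640625, -13.3189697265625), (106.28047943115234, 223.91184997558594), 82.16666412353516)
reel ((479.6714172363281, -9.154243469238281), (80.28319549560547, 35.021087646484375), 81.32466125488281) [0.0402 0.0432]
reel ((566.007568359375, -20.601089477539062), (80.11677551269531, 36.22785186767578), 82.33123016357422) [0.0402 0.0432]
scene bar 434 [ 0.606 -0.274  0.289]
side bar 190 [ 0.602 -0.277  0.29 ]
```

View pics/s9.png

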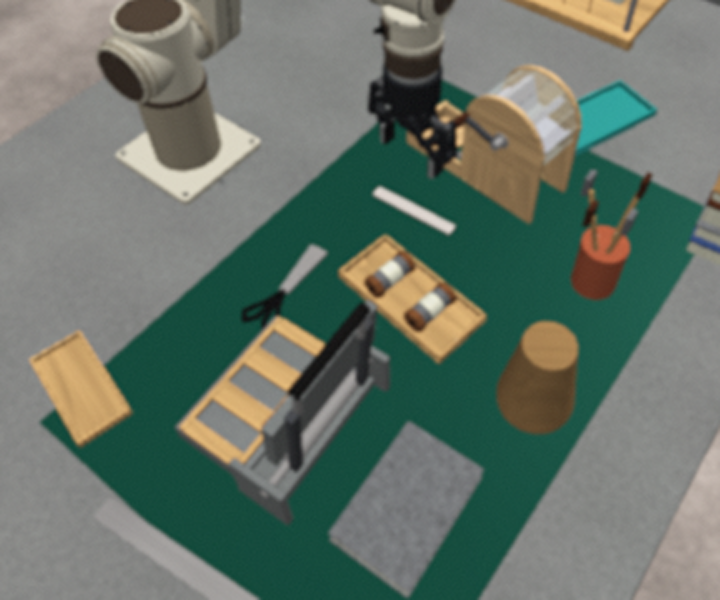

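The final scene shows both reels lying in the tray at (390,272) and (430,305). The jaw stands open, the drum is empty, and the bystanders are where they started. The robot touches nothing, so I hand in.

```bash
python3 -c "
from rig import r
print(r.hand_in()); print(r.get_state()['clock'])"
```

```text
the job is handed in; nothing more can be done
None
the job is handed in; nothing more can be done
```

The job is done and handed in at about 47.6 s on the robot's clock. The feeder held two reels; the first pocket was empty.

- **Feeder:** I turned the crank in stages and took each reel out of the catch tray before the next one dropped. The reels went into grooves 1 and 3 of the press, both with their tops at 66.5 mm, which is seated.
- **Press:** I pulled the lever bar down to about 1.64 rad, held it for over a second, and eased it back in steps of about 0.9 rad/s. At the end of that it read about 0.00 rad, resting on its stop.
- **Tray:** Both reels lie flat on the floor of the larger wooden tray, about 87 mm apart, with tops at about 43 mm.

**Last checks:** The bar stands within about 2 mm of where it started, and the tray has not moved beyond the measuring error. The bystanders look unmoved in the last scene picture, and the drum looks empty. The gripper is clear of everything.

**What disagreed:**
- The first reel met the ribs about 4 mm high because the fingertips rested on them; I shifted it 2.5 mm and let it settle.
- The bar slid several millimetres in the grip while going down, so I took the jaw angle from the camera instead of the arm.
- The reel going to the tray first appeared to slip about 4 mm in the grip, but it landed flat.
- I did not look into the catch tray again at the end, because the gripper hid it in the last view.

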